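# Fit the snap ring on the lap's drive stub and hold it spread

### The job

Lever the sprung dust cover of the polishing lap's drive head open with the thin blade (fingers stay off the cover) and lay the blade back on the bench. Then take the ring pliers by their two handles, squeeze them fully so that they spread the snap ring, lift pliers and ring together off the stand, and slide the spread ring down over the upright stub until it lies level with the groove, on or just above the collar. Finish holding it there: pliers still gripped and squeezed, ring still spread and not let go; leave the other things on the bench where they are.

Things in the scene. Friction and masses are not known exactly. Their poses are not given: they have to be found in the camera images.
- blade: thin blade tool, 120 g, lying on the bench: wooden handle 95 mm long, 16 wide, 18 high (x -50 to +45 mm), brass bolster 18 wide to x = 52, then a flat steel blade 22 wide, 2.5 thick, tip at x = 140; its mid-plane is 9 mm above the underside. Origin on the underside at mid-handle, the place to grip; x points to the tip, z up
- blade_tip (a point): middle of the blade's tip edge, 140 mm ahead of the blade's origin and 9 mm above its underside
- drive_head: fixed grey housing 120 x 120 mm, deck 40 mm high, foot plate 160 x 150 mm. Origin on the bench under the axis of the vertical stub; z up, -x is the front, with a ledge (top 40 mm high, out to x = -78 mm, |y| < 45 mm). The cover at first hides the stub
- groove (a point): middle of the groove, on the stub's axis, 54 mm above the bench. From below: collar, radius 24.5 mm, top 50 mm above the bench; groove, radius 15.5 mm, from 50 to 58; stub, radius 18 mm, from 58 to 72; stepped nose narrowing to radius 12.5 mm at the top, 81 mm above the bench
- cover (a joint): angle of the aluminium dust cover over the stub: 0 shut, 1.9 rad open. Shell 120 x 118 mm, top 95 mm above the bench when shut; hinged at the back, its front swings up and back. A spring nearly carries it: let go below 0.3 rad it falls shut, lifted past 0.5 rad it swings fully open by itself and stays. Lifting at the tab takes under 2 N
- cover_tab (a point): middle of the underside of the tab on the cover's front: 50 mm wide (y), 4 thick, from 62 to 80 mm in front of the stub's axis; moves with the cover. Shut, its underside is 50 mm above the bench; between it and the ledge is a slot 10 mm high, open to the front: here the blade goes in
- cover_hinge (a point): middle of the hinge line, fixed, along the drive head's y: 58 mm behind the stub's axis, 46 mm above the bench
- stand: fixed wooden stand, base 125 x 80 mm. Origin on the bench under the pliers' pivot. A forked post (x -30 to -8 mm, 44 wide, 133 high) carries the pivot bolt in a slot open at the top; a ledge at +x (top 45 mm high) carries the ring. Pliers and ring come off straight up: lift 50 mm before moving sideways
- pliers: ring pliers, about 210 g, upright in the stand, handles up. Origin: centre of the pivot; z up, y the line along which the handles are squeezed, x towards the ring; a bolt runs to x = -36 mm. Squeezing spreads the two jaw tips, which already sit in the ring's eyes at x = 0 (78.8 mm below the pivot, 76.5 when squeezed; toes reach to 81.5). Shoulders and toes keep the spread ring on the tips
- pliers_grip (a point): point midway between the handles at the height to grip, 76 mm above the pivot. Handles: black, 14 mm wide (x), from 46 to 100 mm above the pivot; here 64 mm over the outer faces when free, 40 mm fully squeezed, where the faces are parallel and a stop is met. Squeezing takes about 10 N a side; grip with 25 to 40 N
- pliers_squeeze (a joint): how far each handle is squeezed: 0 free, 0.165 rad fully squeezed (at the stop)
- ring: steel snap ring, 42 g, 4 mm thick, flat on the stand's ledge, the pliers' tips in its eyes. Origin: centre of the opening at mid-thickness; z up; eyes and gap at -x, 26 mm from the origin. Free it cannot pass the stub; fully spread its opening is round, radius 20.5 mm, 51 mm across. Its origin belongs on the stub's axis. Held spread it stays level, in +x of the pliers
- ring_spread (a joint): how far each arm of the ring is spread: 0 free, about 0.25 rad when the pliers are fully squeezed
- bowl: brass bowl 84 mm across, 35 high, bystander
- plaque: square marble plaque 75 x 75 x 12 mm, bystander
- jar: amber jar 44 mm across, 60 mm high, bystander
- lapis: rough stone 45 x 32 x 26 mm, bystander
- malachite: rough stone 38 x 30 x 22 mm, bystander
- brush: brush lying at the back, bystander

How it is judged:
On the way, in this order (a step that is already met when the one before it is completed fails the run):
1. the blade lifts the cover (contact force between blade and cover above 0.05 N and value of joint cover above 0.12 rad), for 0.05 s.
2. the cover is fully open (value of joint cover above 1.6 rad), for 0.2 s.
3. the ring, spread by the pliers, is lifted off the stand (value of joint ring_spread above 0.17 rad and contact force between ring and pliers above 0.8 N and contact force between the fingers and pliers above 4 N and height (world z) of ring above 0.075 m), for 0.2 s.
At the end, for the whole second after the job is handed in: fingers grip pliers > 4 N; pliers hold ring spread > 0.17 rad, pressing > 0.8 N; ring centre within 6 mm of the stub axis, 3.5 mm below to 3 mm above mid-groove, tilt < 0.15 rad, still; cover > 1.6 rad; blade on the bench (z < 30 mm), not touched; bystanders moved < 40 mm (value of joint ring_spread above 0.17 rad and contact force between ring and pliers above 0.8 N and contact force between the fingers and pliers above 4 N and horizontal distance between ring and groove below 0.006 m and z of ring in the frame of groove between -0.0035 and 0.003 m and angle between ring's own z axis and vertical below 0.15 rad and linear speed of ring below 0.02 m/s and value of joint cover above 1.6 rad and height (world z) of blade below 0.03 m and contact force between the fingers and blade below 0.2 N and not (distance of any of bowl, plaque, jar, lapis, malachite, brush from where it was at the start of the episode above 0.04 m)); the arm keeps its last pose, push and grip.
It fails at once if the fingers push on the cover (contact force between the fingers and cover above 1 N).
It fails at once if a bystander is shoved more than 40 mm (distance of any of bowl, plaque, jar, lapis, malachite, brush from where it was at the start of the episode above 0.04 m).
It also fails if it takes over 67 s, if anything falls off the work surface, if the arm or the gripper's body presses on something with over 40 N, if the wrist force passes 120 N, or if a joint passes its speed limit or range.

### The arm

A 6-joint arm with a two-finger parallel gripper is mounted at the origin on the work surface. World frame = base frame: x ahead of the robot, y to its left, z up, the work surface at z = 0. Lengths are in m, angles in rad, forces in N, time in s.
With the tool pointing down it reaches from about 0.25 to 0.775 m from the base axis. Payload 4 kg.
Tool frame: the origin (TCP) lies midway between the tips of the shut fingers; the grasp point (between the pads) lies 19 mm behind it (bot.grasp_offset is the distance from the TCP to the grasp point, in m); z points along the fingers, y is the line along which they close (so a half turn about z gives the same grasp; the last joint's range is limited). The gripper opens to 94 mm and grips with 3 to 60 N. Pads are 16 mm wide; open, the fingers measure 119 mm over their backs; the gripper's body (75 mm by 177 mm) begins 78 mm behind the grasp point.
Start: joints at [-1.246, 0.087, 1.371, -0, 1.684, -0.103], TCP at [0.228, -0.5, 0.185] pointing down, gripper open.
Joint ranges: [-3.1, 3.1], [-0.76, 2.03], [0.27, 2.55], [-1.08, 4.22], [0.17, 2.65], [-2.57, 2.57]. Speed limits (rad/s): [2.79, 2.79, 3.14, 3.14, 3.14, 3.14].

### API

Orientations are given as a rotation vector (axis times angle).
In Python, from rig import bot gives the robot as it stands.
- The arm moves only by the tool move_arm, never from a script. Its argument "deltas" is a list of rows, each a list of 6 numbers: the shift along the tool's x, y, z in cm, then the turn, a rotation vector about the tool's x, y, z in rad. A call has 1 to 20 rows; each row shifts and turns the commanded pose from where the row before left it, along the tool's axes as they then stand; what a row does not reach is not made up. A row lasts 1/8 s, in which the tool goes at most 62.5 mm and 10.7 degrees, less where a joint would pass 70% of its speed; a pose out of reach is approached as far as the arm can. A call with a gripper value outside its range is refused whole. "grip" is the opening, from 0 (shut) to 1 (fully open), set as the call begins (left out, the last holds). The fingers move at their own pace and stop on an object; the grip force is fixed at half the most. Time passes only in rows, so rows that do not move let the fingers close. It gives the time, the measured TCP pose, the force, the opening and the grip force at its end, in the units of the state.
- bot.get_obs(): the state, without advancing time (a new reading comes with each control period).
- bot.camera(name): name is "scene" or "top" or "wrist"; returns a dict with "image" (384x512x3 uint8, blue, green, red), "fx", "fy", "cx", "cy" (pixels), "origin" and "orientation" of the camera in the world. Camera axes: x right, y down, z forward; pixel columns grow to the right and rows downward; lengths in m; the calibration is good to about 2 mm. A picture is of the moment at which its call begins. There is no depth.
- bot.finish_job(): hands the job in; it is judged then, once.
The state is a dict: "t": time; "joints": joint angles; "dq": joint speeds; "tau": joint torques, N m; "position": TCP position; "eef_rot": TCP orientation; "contact_force": force on the tool from outside, world axes, zero at the start; "ft_torque": the same for the moment, N m; "grip_width": opening from 0.0 (shut) to 1.0 (fully open); "gripper_force": force on a finger pad.
Only numpy, scipy, OpenCV 4.12 (cv2) and the standard library are available. Lean on these libraries where they do the work, as an engineer would, in place of code of your own. Each camera call takes 0.05 s, during which the arm holds its last target. There are 200 camera calls.

## Working session

There is one attempt and no reset: what is moved stays moved. The work goes in short steps, Python scripts to look and compute and a tool call to move; the robot and the scene stay as the last step left them, time stands still between calls to the robot, and variables do not carry over. Pictures are saved under pics/ and viewed, at most 10 in all, crops included, and the job is handed in when it is done.

Besides the shell and the picture viewer there is one more tool, called after "Emit:" as name(argument=value, ...) on one line, values as JSON. move_arm: Moves the arm, as the interface text tells. Its arguments: {"type":"object","properties":{"deltas":{"type":"array"},"grip":{"type":"number"}},"required":["deltas"]}

```bash
ls; mkdir -p pics; python3 - <<'E'
from rig import bot
import cv2,numpy as np,json
for n in ["scene","top"]:
    c=bot.camera(n); cv2.imwrite(f"pics/{n}0.png",c["image"])
    print(n,{k:np.round(c[k],4).tolist() for k in c if k!="image"})
o=bot.get_obs();print(o)
E
```

```text
pics
scene {'fx': 499.0286, 'fy': 499.0286, 'cx': 251.139, 'cy': 191.4543, 'origin': [1.1871, 0.8862, 1.0677], 'orientation': [-0.8541, -2.5091, 1.1533]}
top {'fx': 466.3652, 'fy': 466.3652, 'cx': 251.7271, 'cy': 191.5511, 'origin': [0.3408, 0.006, 1.4386], 'orientation': [-2.1447, 2.1097, -0.1982]}
{'t': 0.1, 'joints': array([-1.24616576e+00,  8.78511091e-02,  1.37207045e+00, -4.97940584e-05,
        1.68361352e+00, -1.03109934e-01]), 'dq': array([ 0.00081122, -0.00200405, -0.00384879, -0.00070196, -0.00086797,
       -0.0024457 ]), 'tau': array([ 2.53197650e-03, -3.41253626e+01, -3.03301013e+01,  7.21906219e-02,
        3.04615754e-02, -1.06202287e-04]), 'position': array([ 0.22795222, -0.49995291,  0.18405424]), 'eef_rot': array([-3.06813775e+00, -6.66365673e-01,  4.14253798e-04]), 'contact_force': array([-0.03550642, -0.45213922, -0.13132906]), 'ft_torque': array([ 0.01622809,  0.0809387 , -0.00198324]), 'gripper_force': 0.0, 'grip_width': 0.9992079867833489}
```

View pics/scene0.png

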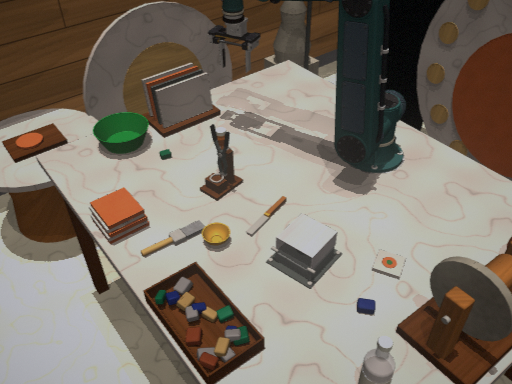

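View pics/top0.png

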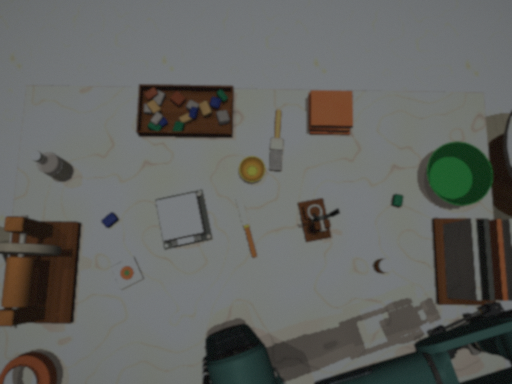

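The scene view shows the stand and pliers at (222,165), the blade at (268,215) and the drive head at (305,248). In the top view they are at (315,218), (248,232) and (183,218). I'll enlarge both.

```bash
python3 - <<'E'
import cv2
a=cv2.imread("pics/top0.png")[180:270,145:345]; b=cv2.imread("pics/scene0.png")[120:290,190:350]
cv2.imwrite("pics/topc.png",cv2.resize(a,None,fx=4,fy=4,interpolation=2))
cv2.imwrite("pics/scenec.png",cv2.resize(b,None,fx=3.5,fy=3.5,interpolation=2))
E
```

```text
(no output)
```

View pics/topc.png

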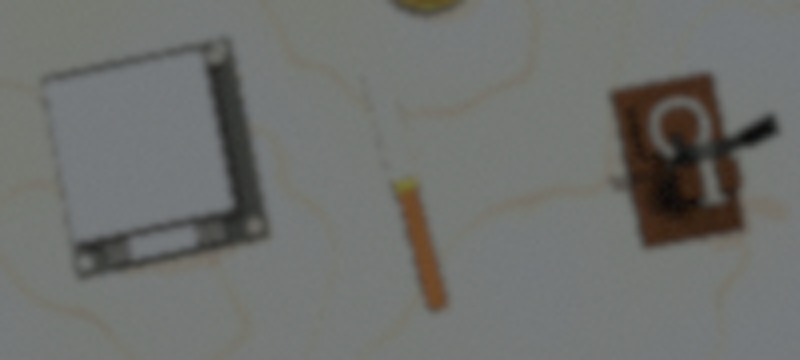

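View pics/scenec.png

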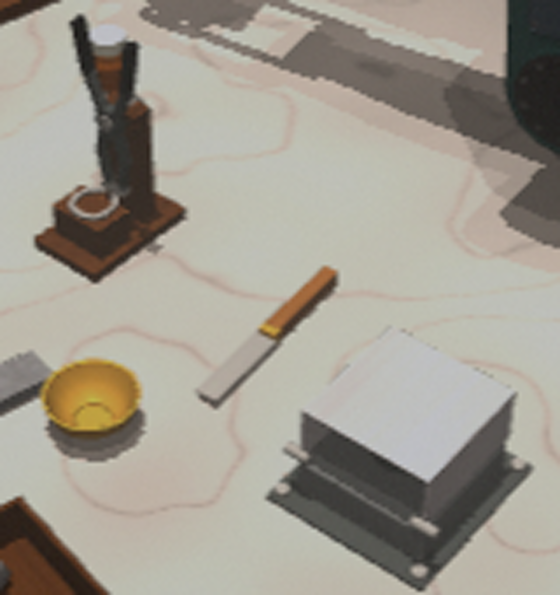

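The top crop shows the tab on the side facing the robot, the blade tip pointing along +x, and the stand with its ring end along +x. All three are yawed about +10°. I'll write helpers and get coarse positions from masks.

```bash
cat > h.py <<'E'
from rig import bot
import cv2,numpy as np
from scipy.spatial.transform import Rotation as R
def snap(n,f=None):
    c=bot.camera(n); c["R"]=R.from_rotvec(c["orientation"]).as_matrix()
    if f: cv2.imwrite("pics/"+f,c["image"])
    return c
def ray(c,p,z):
    d=c["R"]@[(p[0]-c["cx"])/c["fx"],(p[1]-c["cy"])/c["fy"],1]
    return c["origin"]+d*(z-c["origin"][2])/d[2]
def proj(c,P):
    q=c["R"].T@(np.asarray(P)-c["origin"]); return np.array([c["fx"]*q[0]/q[2]+c["cx"],c["fy"]*q[1]/q[2]+c["cy"]])
def tri(c1,p1,c2,p2):
    A=[];b=[]
    for c,p in((c1,p1),(c2,p2)):
        d=c["R"]@[(p[0]-c["cx"])/c["fx"],(p[1]-c["cy"])/c["fy"],1];d/=np.linalg.norm(d)
        M=np.eye(3)-np.outer(d,d);A.append(M);b.append(M@c["origin"])
    return np.linalg.lstsq(np.vstack(A),np.hstack(b),rcond=None)[0]
def tool():
    o=bot.get_obs(); return o["position"],R.from_rotvec(o["eef_rot"]).as_matrix(),o
def delta(pos,yaw):
    # tool shift (cm) and turn about tool z to reach TCP pos, tool down, tool x along yaw
    p,M,o=tool(); T=np.array([[np.cos(yaw),np.sin(yaw),0],[np.sin(yaw),-np.cos(yaw),0],[0,0,-1]])
    return np.round(M.T@(np.asarray(pos)-p)*100,2),np.round(R.from_matrix(M.T@T).as_rotvec(),3)
E
python3 - <<'E'
from h import *
t=snap("top"); g=lambda x,y:(145+x/4,180+y/4)
f=lambda n,p,z:print(n,np.round(ray(t,g(*p),z),4))
for p in[(45,78),(228,38),(268,236),(80,275)]: f("foot",p,0.008)
f("tab",(165,240),.052)
f("hback",(436,308),.018);f("bolster",(404,186),.018);f("tip",(372,78),.009)
for p in [(612,90),(712,75),(745,235),(645,248)]: f("stand",p,0.01)
f("ring",(680,125),.047)
w=snap("wrist","w0.png");p,M,o=tool()
print(M.round(3),"wrist cam in tool",(M.T@(w["origin"]-p)).round(4),(M.T@w["R"]).round(3),w["fx"],w["cx"],w["cy"])
E
```

```text
foot [0.5748 0.2996 0.008 ]
foot [0.6088 0.1586 0.008 ]
foot [0.4552 0.1226 0.008 ]
foot [0.4232 0.2648 0.008 ]
tab [0.4475 0.1952 0.052 ]
hback [ 0.4022 -0.0067  0.018 ]
bolster [0.4942 0.0192 0.018 ]
tip [0.5789 0.0456 0.009 ]
stand [ 0.5724 -0.1407  0.01  ]
stand [ 0.5855 -0.2185  0.01  ]
stand [ 0.4618 -0.2423  0.01  ]
stand [ 0.4506 -0.1657  0.01  ]
ring [ 0.5406 -0.1881  0.047 ]
[[ 0.91   0.415 -0.   ]
 [ 0.415 -0.91   0.001]
 [ 0.    -0.001 -1.   ]] wrist cam in tool [ 0.0815  0.0002 -0.1998] [[-0.    -0.961 -0.276]
 [ 1.    -0.     0.   ]
 [-0.    -0.276  0.961]] 312.62493568374185 252.64485536087977 196.77274533869658
```

```bash
python3 - <<'E'
from h import *
print(delta([.452,.008,.13],.275))
E
```

```text
(array([ 41.46, -36.93,   5.49]), array([-0.001,  0.   ,  0.153]))
```

Emit:
move_arm(deltas=[[4.15,-3.7,0,0,0,0],[4.15,-3.7,0,0,0,0],[4.15,-3.7,0,0,0,0],[4.15,-3.7,0,0,0,0],[4.15,-3.7,0,0,0,0],[4.15,-3.7,0,0,0,0],[4.15,-3.7,0,0,0,0],[4.15,-3.7,0,0,0,0],[4.15,-3.7,0,0,0,0],[4.15,-3.7,0,0,0,0],[0,0,2.7,0,0,0.08],[0,0,2.7,0,0,0.073],[0,0,0,0,0,0]], grip=1)

```text
t: 1.82
position: [0.4503, 0.0088, 0.1286]
eef_rot: [-3.11, -0.432, 0.009]
contact_force: [0.5, 0.6, 0.5]
grip_width: 0.999
gripper_force: 0.0
```

```bash
python3 - <<'E'
from h import *
c=snap("wrist","w1.png");p,M,o=tool();print(p,M.round(3),o["t"])
h=cv2.cvtColor(c["image"],cv2.COLOR_BGR2HSV)
m=cv2.inRange(h,(3,110,60),(20,255,255))
n,l,s,ce=cv2.connectedComponentsWithStats(m)
for i in range(1,n):
    if s[i,4]>300:
        cn=np.argwhere(l==i)[:,::-1].astype(np.float32); q=cv2.boxPoints(cv2.minAreaRect(cn))
        print(s[i],[ray(c,x,.018)[:2].round(4).tolist() for x in q],ray(c,ce[i],.018).round(4))
E
```

```text
[0.4515452  0.00850347 0.13038299] [[ 0.962  0.273 -0.002]
 [ 0.273 -0.962  0.   ]
 [-0.002 -0.001 -1.   ]] 1.875
[ 418  111   93   68 1852] [[0.5078, -0.1487], [0.5704, -0.1264], [0.587, -0.2095], [0.5251, -0.2372]] [ 0.5619 -0.1682  0.018 ]
[448 133  64  45 663] [[0.5166, -0.178], [0.5584, -0.1615], [0.5704, -0.2202], [0.529, -0.2392]] [ 0.5475 -0.1844  0.018 ]
[245 138  18  77 834] [[0.498, 0.0302], [0.5026, 0.0142], [0.4269, -0.008], [0.422, 0.0092]] [0.4628 0.0115 0.018 ]
[469 145  34  45 971] [[0.5265, -0.1833], [0.564, -0.1991], [0.5508, -0.2298], [0.5121, -0.2146]] [ 0.5394 -0.208   0.018 ]
[406 186  53  46 853] [[0.4539, -0.1593], [0.4983, -0.1437], [0.5088, -0.1969], [0.4647, -0.2148]] [ 0.4722 -0.1727  0.018 ]
```

View pics/w1.png

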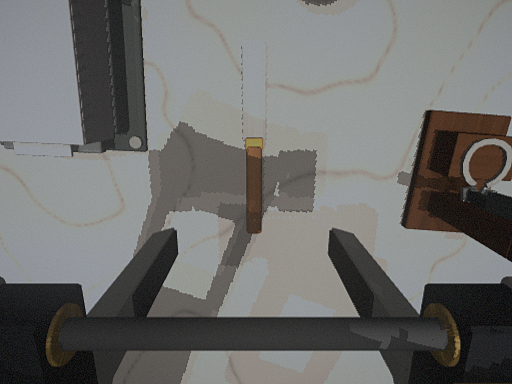

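The wrist view shows the blade: handle back end at (254,233), bolster front at (254,137), tip near (254,44). The stand's ring is at (487,163) and the drive head at upper left, with its tab edge at (40,150).

```bash
python3 - <<'E'
from h import *
c=snap("wrist");f=lambda n,p,z:print(n,np.round(ray(c,p,z),4))
f("back",(254,233),.018);f("bolf",(254,137.5),.018);f("tip",(254.5,44),.0102)
f("ring",(488,163),.049)
f("tabL",(14,154),.054);f("tabR",(72,155.5),.054);f("foot corner",(147,151),.008)
for z in (.03,): print(delta([.460,.0105,z],.276))
E
```

```text
back [ 0.4048 -0.0063  0.018 ]
bolf [0.5023 0.0214 0.018 ]
tip [0.5846 0.0443 0.0102]
ring [ 0.541  -0.1883  0.049 ]
tabL [0.4338 0.2229 0.054 ]
tabR [0.4465 0.1734 0.054 ]
foot corner [0.4582 0.1234 0.008 ]
(array([ 7.900e-01, -1.000e-02,  1.016e+01]), array([ 0., -0., -0.]))
```

Emit:
move_arm(deltas=[[1.0,0.15,3,0,0,0],[0,0,4,0,0,0],[0,0,3,0,0,0],[0,0,1.6,0,0,0],[0,0,0.9,0,0,0],[0,0,0,0,0,0]])

```text
t: 2.68
position: [0.4629, 0.0095, 0.0066]
eef_rot: [3.112, 0.43, 0.001]
contact_force: [0.8, 0.5, 0.2]
grip_width: 1.0
gripper_force: 0.0
```

Emit:
move_arm(deltas=[[0,0,0,0,0,0],[0,0,0,0,0,0],[0,0,0,0,0,0],[0,0,0,0,0,0],[0,0,0,0,0,0],[0,0,0,0,0,0]], grip=0)

```text
t: 3.42
position: [0.4623, 0.0096, 0.006]
eef_rot: [3.112, 0.43, -0.0]
contact_force: [-0.3, 0.0, 0.2]
grip_width: 0.398
gripper_force: 0.0
```

Emit:
move_arm(deltas=[[0,0,0,0,0,0],[0,0,0,0,0,0],[0,0,0,0,0,0],[0,0,0,0,0,0],[0,0,0,0,0,0],[0,0,0,0,0,0]])

```text
t: 4.18
position: [0.4623, 0.0096, 0.0061]
eef_rot: [3.112, 0.43, -0.0]
contact_force: [-0.7, -0.5, 0.5]
grip_width: 0.004
gripper_force: 0.0
```

```bash
python3 - <<'E'
from h import *
c=snap("wrist","w2.png")
print(bot.get_obs()["grip_width"],proj(c,tool()[0]))
E
```

```text
0.00455240473039725 [252.53314377 230.45404782]
```

View pics/w2.png

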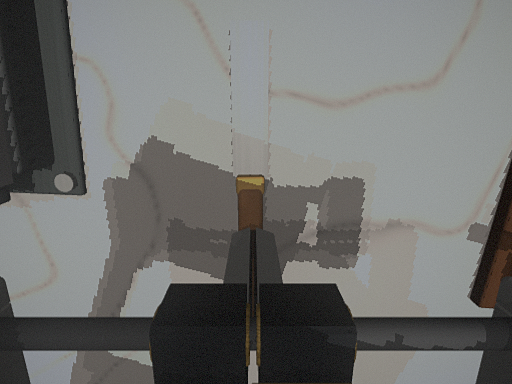

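The picture shows the fingers shut at (252,230), with the bolster front at (250,177) and some handle still showing ahead of the fingers. I'll check where the blade is now.

```bash
python3 - <<'E'
from h import *
c=snap("wrist");f=lambda n,p,z:print(n,np.round(ray(c,p,z),4))
f("bolf top",(250,176),.018);f("handle front",(250,192),.018);f("tip?",(250,30),.010)
for x in(232,269): f("bladeside",(x,100),.01)
for x in(237,264): f("bol",(x,190),.018)
for x in(239,262): f("han",(x,215),.018)
print(tool()[0])
t=snap("top"); h=cv2.cvtColor(t["image"],cv2.COLOR_BGR2HSV)
m=cv2.inRange(h[195:275,215:275],(3,100,40),(22,255,255));q=np.argwhere(m)[:,::-1]+[215,195];print(len(q),q.min(0),q.max(0))
E
```

```text
bolf top [0.5012 0.0222 0.018 ]
handle front [0.4914 0.0194 0.018 ]
tip? [0.5807 0.0445 0.01  ]
bladeside [0.5413 0.0447 0.01  ]
bladeside [0.5473 0.0233 0.01  ]
bol [0.4904 0.0276 0.018 ]
bol [0.495  0.0114 0.018 ]
han [0.4748 0.0221 0.018 ]
han [0.4788 0.008  0.018 ]
[0.46233371 0.00963502 0.0060917 ]
45 [250 245] [255 256]
```

```bash
python3 - <<'E'
from h import *
im=cv2.imread("pics/w2.png")
h=cv2.cvtColor(im,cv2.COLOR_BGR2HSV)
for r in range(216,262,3): print(r," ".join("%d/%d/%d"%tuple(h[r,c]) for c in range(222,284,6)))
c=snap("wrist")
for z in(0.006,.012,.018,.025,.04): print(z,proj(c,[.4623,.0096,z]).round(1))
E
```

```text
216 20/23/101 15/26/100 15/31/100 13/129/71 12/114/78 12/124/78 12/138/72 9/19/95 17/18/100 13/23/100 10/16/98
219 8/20/102 13/23/102 13/23/102 15/129/71 14/123/77 14/138/74 13/129/75 13/21/84 11/21/99 12/24/105 10/19/80
222 13/23/100 13/24/97 13/23/100 14/119/75 13/119/79 13/133/75 13/131/78 5/19/80 8/25/81 17/28/81 19/25/82
225 19/21/99 6/13/98 11/21/98 12/131/68 13/115/71 12/119/62 12/129/81 24/15/83 12/32/79 15/25/82 21/23/78
228 13/23/101 18/27/95 10/23/100 11/138/74 11/36/56 10/100/69 11/36/57 13/28/82 15/31/83 9/21/84 12/16/79
231 17/28/81 15/18/85 17/28/83 8/17/60 10/14/56 11/83/34 24/21/60 45/9/58 10/27/84 26/23/78 4/22/81
234 8/25/82 19/25/83 30/9/59 30/8/63 30/13/60 3/72/39 15/9/60 35/26/58 8/17/61 18/32/80 18/16/80
237 12/32/80 23/28/83 10/13/61 20/13/61 150/4/58 0/54/38 30/4/57 15/18/56 8/17/59 17/22/81 5/19/81
240 15/21/95 15/19/80 30/4/62 15/9/59 20/14/55 30/26/39 60/4/58 20/26/60 6/22/58 15/30/84 18/16/82
243 13/29/78 15/20/78 15/16/63 30/4/58 12/22/59 20/74/31 173/16/62 12/21/61 15/17/60 17/27/85 13/28/81
246 17/22/83 21/22/80 30/9/57 20/13/59 0/13/59 13/53/34 30/8/61 165/9/60 36/22/58 8/14/72 23/27/75
249 10/19/79 17/22/83 0/4/57 0/18/57 24/23/55 13/96/32 30/9/60 36/23/55 40/13/59 8/18/58 20/20/78
252 17/29/80 15/20/76 150/13/57 30/9/59 24/21/61 17/45/40 0/9/57 15/17/59 25/26/60 20/14/56 0/10/76
255 17/22/82 15/16/65 40/12/63 15/8/62 42/22/57 15/46/33 12/20/63 60/4/60 0/9/58 170/13/59 0/13/79
258 15/22/94 9/30/60 45/9/58 45/9/54 90/5/55 135/18/28 45/9/58 30/9/58 8/17/60 30/20/63 10/19/82
261 10/24/94 30/13/59 60/5/54 30/9/60 18/21/60 15/95/43 30/13/61 20/14/56 30/5/54 30/30/60 10/20/78
0.006 [252.6 230.5]
0.012 [252.6 233.9]
0.018 [252.6 237.5]
0.025 [252.6 241.9]
0.04 [252.6 252.6]
```

The fingers closed above the handle: they occlude it from row 228, so the real fingertips sit higher than the stated TCP. I'll open, step down carefully and watch the force.

Emit:
move_arm(deltas=[[0,0,0,0,0,0],[0,0,0,0,0,0],[0,0,0,0,0,0],[0,0,0,0,0,0],[0,0,0.2,0,0,0],[0,0,0.2,0,0,0],[0,0,0,0,0,0]], grip=0.45)

```text
t: 5.25
position: [0.462, 0.0097, 0.0017]
eef_rot: [-3.112, -0.43, 0.001]
contact_force: [0.3, 0.2, 1.4]
grip_width: 0.453
gripper_force: 0.0
```

Emit:
move_arm(deltas=[[0,0,0.2,0,0,0],[0,0,0.2,0,0,0],[0,0,0,0,0,0]])

```text
t: 5.62
position: [0.4621, 0.0096, -0.0022]
eef_rot: [-3.112, -0.43, 0.001]
contact_force: [0.9, 0.6, -0.2]
grip_width: 0.447
gripper_force: 0.0
```

Emit:
move_arm(deltas=[[0,0,0.2,0,0,0],[0,0,0.2,0,0,0],[0,0,0,0,0,0]])

```text
t: 6.0
position: [0.4621, 0.0097, -0.0062]
eef_rot: [-3.112, -0.43, 0.001]
contact_force: [1.2, -0.3, -0.2]
grip_width: 0.451
gripper_force: 0.0
```

Emit:
move_arm(deltas=[[0,0,0.2,0,0,0],[0,0,0.1,0,0,0],[0,0,0,0,0,0]])

```text
t: 6.38
position: [0.4622, 0.0097, -0.0091]
eef_rot: [-3.112, -0.43, 0.0]
contact_force: [0.6, -0.2, -0.1]
grip_width: 0.447
gripper_force: 0.0
```

Emit:
move_arm(deltas=[[0,0,0.2,0,0,0],[0,0,0.1,0,0,0],[0,0,0,0,0,0]])

```text
t: 6.75
position: [0.4622, 0.0096, -0.0121]
eef_rot: [3.112, 0.43, -0.0]
contact_force: [-0.1, 0.4, -0.1]
grip_width: 0.449
gripper_force: 0.0
```

Emit:
move_arm(deltas=[[0,0,0.1,0,0,0],[0,0,0.1,0,0,0],[0,0,0,0,0,0]])

```text
t: 7.12
position: [0.4622, 0.0096, -0.014]
eef_rot: [3.112, 0.43, -0.0]
contact_force: [0.1, 0.1, -0.2]
grip_width: 0.448
gripper_force: 0.0
```

Emit:
move_arm(deltas=[[0,0,0,0,0,0],[0,0,0,0,0,0],[0,0,0,0,0,0],[0,0,0,0,0,0],[0,0,0,0,0,0],[0,0,0,0,0,0]], grip=0)

```text
t: 7.88
position: [0.4623, 0.0097, -0.0139]
eef_rot: [-3.112, -0.43, -0.0]
contact_force: [-0.3, 1.0, 1.2]
grip_width: 0.165
gripper_force: 30.0
```

```bash
python3 - <<'E'
from h import *
print(bot.grasp_offset,tool()[2])
E
```

```text
0.0188 {'t': 7.875, 'joints': array([-1.01758448e-01,  2.54741046e-02,  1.84625316e+00,  1.48085176e-04,
        1.26988210e+00,  1.19418209e+00]), 'dq': array([ 2.93251133e-04, -3.61594114e-05, -7.18142727e-04, -1.25518984e-03,
       -2.14440930e-04, -1.33646615e-03]), 'tau': array([-3.29048065e-01, -2.76485306e+01, -2.66940004e+01, -1.90931135e-01,
       -1.69475544e-01, -2.93934376e-03]), 'position': array([ 0.46230243,  0.00974083, -0.01390075]), 'eef_rot': array([-3.11184200e+00, -4.30297080e-01, -2.71258102e-05]), 'contact_force': array([-0.2601484 ,  1.00400728,  1.1779533 ]), 'ft_torque': array([ 0.11962762,  0.12177049, -0.04284431]), 'gripper_force': 29.99724179506302, 'grip_width': 0.1647209380643338}
```

Gripped (opening 15.5 mm, 30 N). The reported TCP lies about 14 mm or more beyond the real fingertips, so I'll work relative to this grasp: blade underside = TCP reading + 13.9 mm. Lifting.

Emit:
move_arm(deltas=[[0,0,-1,0,0,0],[0,0,-2,0,0,0],[0,0,-3,0,0,0],[0,0,-2,0,0,0],[0,0,0,0,0,0]])

```text
t: 8.5
position: [0.464, 0.0094, 0.0683]
eef_rot: [3.111, 0.43, 0.007]
contact_force: [-0.3, 0.8, -1.6]
grip_width: 0.167
gripper_force: 30.0
```

```bash
python3 - <<'E'
from h import *
print(delta([.288,.160,.0664],.235),tool()[2]["gripper_force"])
s=snap("scene","s1.png");im=s["image"][150:290,230:350]
cv2.imwrite("pics/s1c.png",cv2.resize(im,None,fx=4,fy=4,interpolation=2))
c=snap("wrist")
h=cv2.cvtColor(c["image"],cv2.COLOR_BGR2HSV)
E
```

```text
(array([-12.85, -19.27,   0.09]), array([ 0.002, -0.004,  0.04 ])) 29.996613264083862
```

View pics/s1c.png

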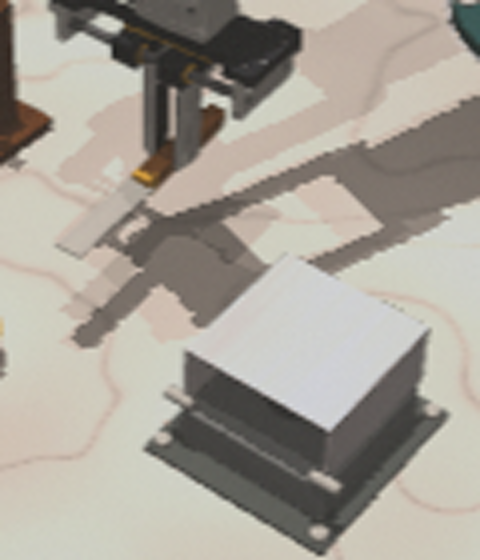

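The crop shows the blade held level, tip at full-picture pixel (247.8,212.8). I'll check the tip height from this view, and the housing against the foot corners.

```bash
python3 - <<'E'
from h import *
s=snap("scene")
for z in(.07,.08,.09,.10,.11): print(z,ray(s,(247.8,212.8),z).round(4))
g=lambda x,y:(230+x/4,150+y/4)
# foot corners (near-left, near, right), cover top corners z .095, hinge rod ends z~.046
for n,p,z in[("footL",(147,446),.008),("footN",(322,552),.008),("footR",(448,410),.008),("covTop",(290,255),.095),("covL",(185,350),.095),("covN",(330,430),.095),("covR",(430,328),.095),("rodL",(170,395),.046),("rodR",(335,485),.046)]:print(n,ray(s,g(*p),z).round(4))
E
```

```text
0.07 [0.5701 0.0293 0.07  ]
0.08 [0.5763 0.0379 0.08  ]
0.09 [0.5825 0.0464 0.09  ]
0.1 [0.5887 0.055  0.1   ]
0.11 [0.5949 0.0636 0.11  ]
footL [0.6087 0.1666 0.008 ]
footN [0.5749 0.3098 0.008 ]
footR [0.4202 0.2714 0.008 ]
covTop [0.4665 0.1493 0.095 ]
covL [0.5834 0.1752 0.095 ]
covN [0.555  0.2876 0.095 ]
covR [0.4398 0.2615 0.095 ]
rodL [0.5882 0.1661 0.046 ]
rodR [0.553  0.2949 0.046 ]
```

Emit:
move_arm(deltas=[[-5,0,0,0,0,0],[-5,0,0,0,0,0],[-3,0,0,0,0,0],[0,-5,0,0,0,0],[0,-5,0,0,0,0],[0,-5,0,0,0,0],[0,-4.2,0,0,0,0],[0,0,2,0,0,0.04],[0,0,1.5,0,0,0],[0,0,0.9,0,0,0],[0,0,0,0,0,0]])

```text
t: 10.02
position: [0.2845, 0.1584, 0.021]
eef_rot: [3.12, 0.366, -0.004]
contact_force: [0.7, 0.3, -1.2]
grip_width: 0.166
gripper_force: 30.0
```

```bash
python3 - <<'E'
from h import *
print(delta([.325,.1705,.0221],.235),tool()[0],tool()[1].round(3)[:,0])
c=snap("wrist","w3.png");p,M,o=tool()
tip=p+.1293*M[:,0]; tip[2]=p[2]+.0229; print("tip",tip,proj(c,tip))
E
```

```text
(array([ 4.22, -0.24, -0.12]), array([ 0.   ,  0.002, -0.001])) [0.28447682 0.15837835 0.02104339] [ 0.973  0.231 -0.002]
tip [0.41091857 0.1885398  0.04468968] [252.38445459   5.94763536]
```

View pics/w3.png

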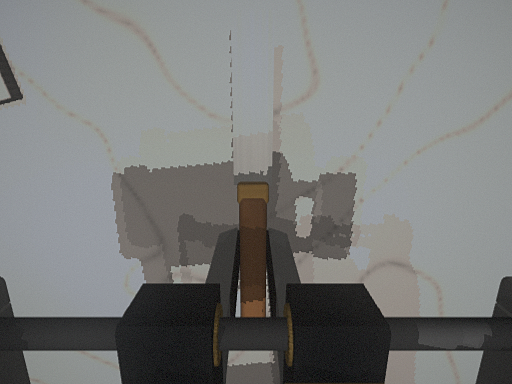

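The wrist view shows the blade straight in the fingers, bolster at (252,190). The head is ahead of the view, so I'll insert by the measured numbers and watch the force.

Emit:
move_arm(deltas=[[0,-0.2,-0.1,0,0,0],[1.2,0,0,0,0,0],[1,0,0,0,0,0],[0,0,0,0,0,0]])

```text
t: 10.58
position: [0.307, 0.1664, 0.0233]
eef_rot: [3.12, 0.367, 0.0]
contact_force: [-0.3, 0.6, -1.0]
grip_width: 0.169
gripper_force: 30.0
```

Emit:
move_arm(deltas=[[0.8,0,0,0,0,0],[0.6,0,0,0,0,0],[0.4,0,0,0,0,0],[0,0,0,0,0,0]])

```text
t: 11.08
position: [0.3237, 0.1704, 0.023]
eef_rot: [3.12, 0.368, -0.0]
contact_force: [-0.5, 0.4, -1.1]
grip_width: 0.168
gripper_force: 30.0
```

```bash
python3 - <<'E'
from h import *
t=snap("top");a=t["image"][190:270,145:265]
s=snap("scene")["image"][190:290,250:370]
a=cv2.resize(a,None,fx=4,fy=4,interpolation=2);s=cv2.resize(s,(400,333),interpolation=2)
b=np.zeros((333,880,3),np.uint8)
b[:320,:480]=a;b[:,480:]=s
cv2.imwrite("pics/m1.png",cv2.resize(b,None,fx=.9,fy=.9)); p,M,o=tool();print(p,o["contact_force"])
E
```

```text
[0.32337258 0.170344   0.02296819] [-1.02284845  1.07766541 -0.67920774]
```

View pics/m1.png

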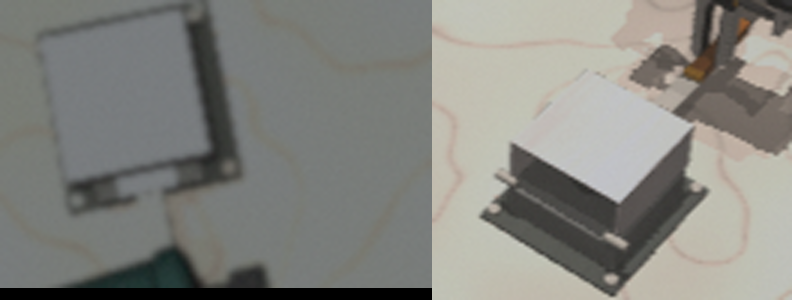

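The picture shows the blade under the tab from the front. Now I'll lift along the hinge arc.

Emit:
move_arm(deltas=[[0,0,-0.4,0,0,0],[0.03,0,-0.6,0,0,0],[0.03,0,-0.65,0,0,0],[0.08,0,-0.6,0,0,0],[0.1,0,-0.65,0,0,0],[0.15,0,-0.6,0,0,0],[0.15,0,-0.6,0,0,0],[0,0,0,0,0,0]])

```text
t: 12.18
position: [0.3294, 0.1719, 0.0648]
eef_rot: [-3.12, -0.368, -0.002]
contact_force: [0.6, 0.0, -0.4]
grip_width: 0.167
gripper_force: 30.0
```

```bash
python3 - <<'E'
from h import *
p,M,o=tool();print(p,o["contact_force"],o["ft_torque"])
t=snap("top","t2.png")["image"];a=cv2.imread("pics/top0.png")
h=cv2.cvtColor(t,cv2.COLOR_BGR2GRAY).astype(int);g=cv2.cvtColor(a,cv2.COLOR_BGR2GRAY).astype(int)
# bright cover top extents along column 180
for n,x in(("now",h),("t0",g)): print(n,x[186:256:2,180].tolist())
E
```

```text
[0.32942745 0.1718572  0.06475565] [ 0.58087444  0.0095156  -0.42985148] [-0.01594671  0.08603502 -0.07253265]
now [124, 123, 122, 123, 123, 123, 125, 124, 126, 123, 124, 124, 124, 124, 124, 124, 122, 124, 124, 124, 122, 87, 70, 73, 108, 123, 120, 102, 102, 88, 91, 121, 124, 124, 122]
t0 [119, 119, 121, 116, 93, 112, 120, 121, 122, 120, 120, 121, 119, 121, 119, 119, 121, 120, 120, 119, 120, 120, 120, 120, 119, 107, 82, 116, 119, 89, 81, 114, 119, 119, 118]
```

The cover is lifting. Continuing past 0.5 rad.

Emit:
move_arm(deltas=[[0.2,0,-0.6,0,0,0],[0.2,0,-0.6,0,0,0],[0.27,0,-0.55,0,0,0],[0.27,0,-0.55,0,0,0],[0.3,0,-0.55,0,0,0],[0.3,0,-0.55,0,0,0],[0.35,0,-0.5,0,0,0],[0.4,0,-0.5,0,0,0],[0,0,0,0,0,0],[0,0,0,0,0,0],[0,0,0,0,0,0]])

```text
t: 13.6
position: [0.3508, 0.1769, 0.1078]
eef_rot: [3.12, 0.368, -0.001]
contact_force: [0.1, -0.5, -1.3]
grip_width: 0.167
gripper_force: 30.0
```

```bash
python3 - <<'E'
from h import *
p,M,o=tool();print(p,o["contact_force"],o["t"])
t=snap("top","t3.png");h=cv2.cvtColor(t["image"],cv2.COLOR_BGR2GRAY).astype(int)
print(h[186:256:2,180].tolist());print(h[186:256:2,190].tolist())
E
```

```text
[0.35076035 0.17690269 0.10775058] [ 0.07316493 -0.53933703 -1.27622523] 13.6
[66, 75, 108, 118, 84, 58, 72, 91, 94, 93, 92, 90, 102, 122, 126, 126, 124, 107, 80, 62, 90, 119, 124, 125, 125, 125, 126, 126, 122, 88, 43, 42, 42, 45, 42]
[85, 113, 114, 77, 58, 76, 92, 94, 92, 92, 92, 94, 95, 92, 85, 79, 78, 82, 89, 94, 93, 93, 94, 94, 89, 86, 83, 82, 61, 92, 98, 59, 33, 27, 28]
```

The deck and bright stub now show in the top view, so the cover has swung open. I'll take the blade back to its place.

```bash
python3 - <<'E'
from h import *
print(delta([.452,.008,.1078],.235))
E
```

```text
(array([ 5.91, 18.78, -0.  ]), array([ 0.   ,  0.001, -0.   ]))
```

Emit:
move_arm(deltas=[[-4,0,0,0,0,0],[0,4.8,0,0,0,0],[0,4.8,0,0,0,0],[0,4.8,0,0,0,0],[0,4.4,0,0,0,0],[5,0,0,0,0,0],[4.9,0,0,0,0,0.04],[0,0,4,0,0,0],[0,0,4,0,0,0],[0,0,2.5,0,0,0],[0,0,1,0,0,0],[0,0,0,0,0,0]])

```text
t: 15.15
position: [0.452, 0.0079, -0.0071]
eef_rot: [-3.127, -0.305, 0.001]
contact_force: [-0.4, -0.7, -1.3]
grip_width: 0.168
gripper_force: 30.0
```

```bash
python3 - <<'E'
from h import *
t=snap("top","t4.png");print(tool()[0])
h=cv2.cvtColor(t["image"],cv2.COLOR_BGR2GRAY).astype(int)
for c in(172,178,184,190): print(c,h[180:256:2,c].tolist())
E
```

```text
[ 0.45280716  0.00780535 -0.00617472]
172 [59, 50, 50, 57, 69, 86, 117, 110, 69, 58, 78, 95, 96, 95, 95, 94, 93, 92, 91, 91, 92, 91, 94, 92, 92, 92, 92, 90, 92, 88, 87, 88, 84, 70, 108, 127, 126, 125]
178 [51, 50, 54, 63, 74, 106, 118, 90, 57, 67, 90, 94, 93, 93, 92, 94, 121, 127, 126, 123, 109, 80, 71, 90, 95, 94, 94, 93, 93, 87, 93, 91, 78, 76, 121, 126, 127, 127]
184 [50, 51, 60, 71, 89, 119, 109, 64, 60, 84, 93, 94, 95, 93, 91, 80, 100, 101, 102, 95, 78, 56, 57, 87, 92, 94, 91, 93, 90, 94, 95, 88, 62, 110, 125, 126, 126, 126]
190 [55, 57, 67, 84, 115, 116, 78, 58, 76, 94, 95, 94, 93, 94, 92, 94, 92, 86, 80, 80, 84, 89, 94, 93, 94, 92, 95, 91, 91, 94, 95, 66, 100, 124, 126, 126, 126, 127]
```

Emit:
move_arm(deltas=[[0,0,0.4,0,0,0],[0,0,0.3,0,0,0],[0,0,0,0,0,0]])

```text
t: 15.58
position: [0.4522, 0.0079, -0.0138]
eef_rot: [3.127, 0.305, 0.0]
contact_force: [0.3, 0.1, -1.6]
grip_width: 0.167
gripper_force: 30.0
```

Emit:
move_arm(deltas=[[0,0,0,0,0,0],[0,0,0,0,0,0],[0,0,0,0,0,0],[0,0,0,0,0,0],[0,0,-1,0,0,0],[0,0,-3,0,0,0],[0,0,-6,0,0,0],[0,0,-6,0,0,0],[0,0,-6,0,0,0],[0,0,0,0,0,0]], grip=1)

```text
t: 16.82
position: [0.4554, 0.0076, 0.2133]
eef_rot: [3.124, 0.305, 0.021]
contact_force: [-0.6, -0.2, -0.1]
grip_width: 1.002
gripper_force: 0.0
```

```bash
python3 - <<'E'
from h import *
print(delta([.466,.204,.17],.235))
E
```

```text
(array([  4.79, -19.08,   4.31]), array([ 0.004, -0.013, -0.04 ]))
```

Emit:
move_arm(deltas=[[0,-4.8,0,0,-0.013,-0.04],[0,-4.8,0,0,0,0],[0.5,-4.8,0,0,0,0],[2.2,-4.6,0.5,0,0,0],[2.2,0,3.5,0,0,0],[0,0,0,0,0,0],[0,0,0,0,0,0]])

```text
t: 17.7
position: [0.4565, 0.2039, 0.1657]
eef_rot: [3.118, 0.367, -0.022]
contact_force: [-0.2, -0.6, 0.3]
grip_width: 1.0
gripper_force: 0.0
```

```bash
python3 - <<'E'
from h import *
c=snap("wrist","w4.png");p,M,o=tool();print(p,M.round(3)[:,0],M.round(3)[:,2])
print("pred stub top",proj(c,[.515,.216,.081]),proj(c,[.515,.216,.05]))
a=c["image"];u,v=proj(c,[.515,.216,.07]).astype(int)
print(u,v,a.shape)
u0=max(u-110,0);v0=max(v-90,0)
cv2.imwrite("pics/w4c.png",cv2.resize(a[v0:v0+190,u0:u0+260],None,fx=3,fy=3,interpolation=2));print(u0,v0)
E
```

```text
[0.45698413 0.20391944 0.16650424] [ 0.973  0.232 -0.012] [-0.012 -0.003 -1.   ]
pred stub top [254.58425939 131.11622159] [254.38276295 128.33516921]
254 130 (384, 512, 3)
144 40
```

View pics/w4c.png

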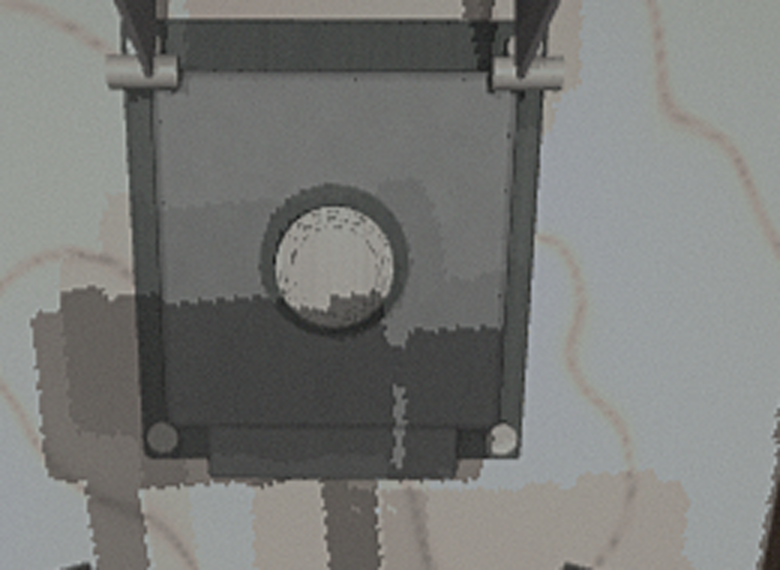

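The crop shows the open drive head: collar circle centred near full-picture pixel (255.7,126.5), radius about 25 px; bright stub centred near (255.7,128.5); front edge square with the tool. I'll refine with edge fits.

```bash
cat >> h.py <<'E'
def circ(img,c0,rlo,rhi,sign,angs):
    # radial strongest edge (sign +1 dark->light outwards), robust circle fit
    g=cv2.GaussianBlur(cv2.cvtColor(img,cv2.COLOR_BGR2GRAY),(3,3),0).astype(np.float32);P=[]
    for a in angs:
        r=np.arange(rlo-1,rhi+1,.25);x=(c0[0]+r*np.cos(a)).astype(np.float32);y=(c0[1]+r*np.sin(a)).astype(np.float32)
        v=cv2.remap(g,x[None],y[None],1)[0];d=sign*(v[8:]-v[:-8]);i=d.argmax()
        if d[i]>6:P.append((x[i+4],y[i+4]))
    P=np.array(P)
    for _ in range(4):
        s=np.linalg.lstsq(np.c_[2*P,np.ones(len(P))],(P**2).sum(1),rcond=None)[0]
        r=np.sqrt(s[2]+s[0]**2+s[1]**2);e=abs(np.hypot(*(P-s[:2]).T)-r);P=P[e<max(1.,2*np.median(e))]
    return s[:2],r,len(P),e.mean()
E
python3 - <<'E'
from h import *
c=snap("wrist");im=c["image"]
A=np.deg2rad(np.arange(0,360,5))
k,r,n,e=circ(im,(255.7,126.5),20,30,1,np.deg2rad(np.arange(160,380,5)));print("collar",k,r,n,e,ray(c,k,.05).round(4),r*(c["origin"][2]-.05)/312.6)
k,r,n,e=circ(im,(255.7,128.5),15,23,-1,A);print("stub",k,r,n,e,ray(c,k,.072).round(4))
# ring/stand guess for later
print(c["origin"])
print(delta([.47,-.195,.26],.195))
E
```

```text
collar [254.73921371 126.7653333 ] 24.960092215755672 44 0.21740516293702433 [0.5172 0.2161 0.05  ] 0.025194326449330402
stub [255.03236103 128.99510602] 19.625825973021545 54 0.20856144219920658 [0.5168 0.2158 0.072 ]
[0.53862657 0.22338498 0.36553355]
(array([-8.1 , 39.1 , -9.23]), array([-0.   ,  0.011,  0.039]))
```

Emit:
move_arm(deltas=[[0,0,-4.6,0,0,0],[0,1,-4.6,0,0.011,0.039],[-1,5.5,0,0,0,0],[-1,5.5,0,0,0,0],[-1,5.5,0,0,0,0],[-1,5.5,0,0,0,0],[-1,5.5,0,0,0,0],[-1,5.5,0,0,0,0],[-2.1,5.1,0,0,0,0],[0,0,0,0,0,0],[0,0,0,0,0,0]])

```text
t: 19.18
position: [0.455, -0.1945, 0.2588]
eef_rot: [3.126, 0.305, -0.0]
contact_force: [0.0, -0.5, 0.1]
grip_width: 0.997
gripper_force: 0.0
```

```bash
python3 - <<'E'
from h import *
c=snap("wrist","w5.png");p,M,o=tool();print(p,M.round(3)[:,0],o["t"])
for n,P in[("ring",[.5405,-.188,.049]),("handles",[.515,-.193,.226]),("pivot",[.515,-.193,.126])]:print(n,proj(c,P).round(1))
h=cv2.cvtColor(c["image"],cv2.COLOR_BGR2HSV)
# coarse map: B=black, R=wood, g=bright
v=h[...,2];s=h[...,1]
for r in range(90,250,5):
    print(r,"".join("#" if v[r,x]<48 and s[r,x]<110 else "w" if s[r,x]>90 else "o" if s[r,x]<40 and v[r,x]>110 else "." for x in range(150,350,3)))
E
```

```text
[ 0.45519103 -0.19388698  0.25869759] [ 0.981  0.195 -0.   ] 19.225
ring [260.5 103.9]
handles [266.4 138.6]
pivot [262.2 129.3]
90 oooooooooooooooooooooooooo.w.www.ooo.oooowww.wooooooooooooooooooooo
95 oooooooooooooooooooooooooo.w#wwoowwwwwwwoowwwwooooooooooooooooooooo
100 oooooooooooooooooooooooooo.w#wwowwwwwwwwwowwwwooooooooooooooooooooo
105 ooooooooooooooooooooooooooow.wwowwwwwwwwwo.wwwooooooooooooooooooooo
110 ooooooooooooooooooooooooooow#wwoowwwwwww.owwwwooooooooooooooooooooo
115 ooooooooooooooooooooooooooow.wwwo.wwwww.owwwwwooooooooooooooooooooo
120 ooooooooooooooooo....oooooowwwwwwoo.w#oowwwwwwooooooooooooooooooooo
125 ooooooooooooooo.......oo...ww.......#....wwwwwooooooooooooooooooooo
130 oooooooooooooo.............###.####.....####.###.oooooooooooooooooo
135 oooooooooooo..........#############....###..##########ooooooooooooo
140 ooooooooooo...........#############....###..##########ooooooooooooo
145 ooooooo...............########wwwww.oo.wwwww##########ooooooooooooo
150 ooooooo...............####.wwwwwwww.oo.wwwww.#.oo.###.ooooooooooooo
155 ooooooo....................wwww#w
[... 630 characters left out ...]
ooooooooo......ooooooooooooooooooooooooooooooooooooo
205 .oooooooooooooooooooooo.....ooooooooooooooooooooooooooooooooooooooo
210 oooooooooooooooooooooo.....oooooooooooooooooooooooooooooooooooooooo
215 .ooooooooooooooooooo...oo.ooooooooooooooooooooooooooooooooooooooooo
220 ....oooooooooooooo.....oooooooooooooooooooooooooooooooooooooooooooo
225 ......ooooooooooo...oo.oooooooooooooooooooooooooooooooooooooooooooo
230 .........ooooooo...ooooooooooooooooooooooooooooooooooooooooo.....oo
235 .......##.ooooo..o..oooooooooooooooooooooooooooooooooooooooo##.....
240 ......###...o...oooooooooooooooooooooooooooooooooooooooooooo###....
245 .....#####....o.oooooooooooooooooooooooooooooooooooooooooooo####...
```

```bash
python3 - <<'E'
from h import *
c=snap("wrist");im=c["image"];h=cv2.cvtColor(im,cv2.COLOR_BGR2HSV)
v=cv2.GaussianBlur(h[...,2],(3,3),0)
for r in (136,140,144): 
    d=np.where((v[r,205:325]<48))[0]+205; print(r,d.min(),d.max())
for x in(220,224,228,298,302,306):
    d=np.where(v[120:165,x]<48)[0]+120; print(x,d.min(),d.max())
b=np.argwhere((h[80:124,235:285,1]<60)&(h[80:124,235:285,2]>80))[:,::-1]+[235,80]
print("ringpix",len(b),b.min(0),b.max(0))
m=cv2.minEnclosingCircle(b.astype(np.float32));print(m,ray(c,m[0],.049).round(4))
for px in((263.5,141.5),(216,141.5),(311,141.5)): print(px,ray(c,px,.226).round(4))
E
```

```text
136 216 309
140 216 309
144 217 309
220 134 151
224 133 152
228 132 150
298 133 149
302 133 151
306 134 151
ringpix 438 [241  86] [276 123]
((258.48858642578125, 104.80999755859375), 19.320417404174805) [ 0.5392 -0.185   0.049 ]
(263.5, 141.5) [ 0.5128 -0.1906  0.226 ]
(216, 141.5) [ 0.5059 -0.1563  0.226 ]
(311, 141.5) [ 0.5196 -0.225   0.226 ]
```

Emit:
move_arm(deltas=[[3,0.35,0,0,0,0],[2.75,0.4,0,0,0,0],[0,0,0,0,0,0],[0,0,3,0,0,0],[0,0,3,0,0,0],[0,0,1.5,0,0,0],[0,0,1,0,0,0],[0,0,0,0,0,0]])

```text
t: 20.27
position: [0.5126, -0.1906, 0.1726]
eef_rot: [3.126, 0.307, -0.003]
contact_force: [-0.6, 0.2, -0.6]
grip_width: 0.999
gripper_force: 0.0
```

```bash
python3 - <<'E'
from h import *
c=snap("wrist","w6.png");p,M,o=tool();print(p,M.round(3)[:,0],o["t"],o["contact_force"])
h=cv2.cvtColor(c["image"],cv2.COLOR_BGR2HSV);v=h[...,2];s=h[...,1]
for P in([.513,-.190,.226],p): print(proj(c,P).round(1))
for r in range(120,300,5):
    print(r,"".join("#" if v[r,x]<48 and s[r,x]<110 else "w" if s[r,x]>90 else "o" if s[r,x]<40 and v[r,x]>110 else "." for x in range(100,400,3)))
E
```

```text
[ 0.51302558 -0.1908877   0.17333054] [ 0.981  0.195 -0.001] 20.325 [ 0.42674765  0.04883859 -0.00575929]
[251.7 268.6]
[253.1 230.4]
120 ooooooooooooooooooooooooooooooooo.ooooo.wwwwwwwwwwwwwwwwwwwwwwwooooooooooooooooooooooooooooooooooooo
125 oooooooooooooooooooooooooooooo......ooo.wwwwwwwwwwwwwwwwwwwwwwwooooooooooooooooooooooooooooooooooooo
130 ooooooooooooooooooooooooooooo........oo.wwwwwwwwwwwwwwwwwwwwwwwooooooooooooooooooooooooooooooooooooo
135 ooooooooooooooooooooooooooo.............w.#.##.##.##########wwwooooooooooooooooooooooooooooooooooooo
140 oooooooooooooooooooooooooo...............wwwwwwww.ooo.wwwwwwwwwooooooooooooooooooooooooooooooooooooo
145 ooooooooooooooooooooooooo...............w.wwwwoooo...ooo.wwww.wooooooooooooooooooooooooooooooooooooo
150 oooooooooooooooooooooo.................owwwwwoowwwwwwww.o.www#w......ooooooooooooooooooooooooooooooo
155 ooooooooooooooooooooo...................wwww..ww..wwwwwwooww..#......ooooooooooooooooooooooooooooooo
160 oooooooooooooooooooo.....................www..w..www.w.......##......ooooooooooooooooooooooooooooooo
165 ooooooooooooooooo
[... 2113 characters left out ...]
#######ooooooooooooooooooooooooooooo#######ooooo#######........ooooooo
270 oo..............########oooo.#######ooooooooooooooooooooooooooooooo######oooooo#######.........ooooo
275 ...............########......######ooooooooooooooooooooooooooooooooo#####ooooooo########........oooo
280 ..............########.......oooooooooooooooooooooooooooooooooooooooooooooooooooo########........ooo
285 .............########...oooooooooooooooooooooooooooooooooooooooooooooooooooooooooo########.........o
290 ............########...ooooooooooooooooooooooooooooooooooooooooooooooooooooooooooo.########.........
295 ...........########...ooooooooooooooooooooooooooooooooooooooooooooooooooooooooooooo.########........
```

Tips straddle the handles symmetrically (handles at columns 187–318, tool axis at 253). Closing.

Emit:
move_arm(deltas=[[0,0,0,0,0,0],[0,0,0,0,0,0],[0,0,0,0,0,0],[0,0,0,0,0,0],[0,0,0,0,0,0],[0,0,0,0,0,0],[0,0,0,0,0,0],[0,0,0,0,0,0]], grip=0)

```text
t: 21.32
position: [0.5148, -0.1913, 0.1767]
eef_rot: [3.123, 0.307, 0.008]
contact_force: [0.4, 0.9, 11.7]
grip_width: 0.341
gripper_force: 30.3
```

```bash
python3 - <<'E'
from h import *
c=snap("wrist","w7.png");p,M,o=tool();print(p,M.round(3)[:,0],o["t"],o["contact_force"],o["grip_width"]*94,o["gripper_force"])
h=cv2.cvtColor(c["image"],cv2.COLOR_BGR2HSV);v=h[...,2];s=h[...,1]
print("ring pred",proj(c,p+M@[.026,0,0]+[0,0,.049-p[2]]))
for r in range(125,250,4):
    print(r,"".join("#" if v[r,x]<48 and s[r,x]<110 else "w" if s[r,x]>90 else "o" if s[r,x]<40 and v[r,x]>110 else "." for x in range(180,330,2)))
E
```

```text
[ 0.51479005 -0.19128274  0.17666159] [0.981 0.195 0.004] 21.375 [-0.25314673  0.11939741 10.72989091] 32.35239526819659 30.2546206759871
ring pred [252.06205307 162.22337853]
125 ooooo...o.o.oooooo.wwwwwwwwwwwwwwwwwwwwwwwwwwwwwwwwwwoooooooooooooooooooooo
129 ooo...........oooo.wwwwwwwwwwwwwwwwwwwwwwwwwwwwwwwwwwoooooooooooooooooooooo
133 o............o.ooo.wwwwwwwwwwwwwwwwwwwwwwwwwwwwwwwwwwoooooooooooooooooooooo
137 ...o.oo..........o.ww..w..#.#.##..##...#....#....wwwwoooooooooooooooooooooo
141 ..o.........o.o.....wwwwwwwwwwwwwwwwwwwwwwwwwwwwwwwwwoooooooooooooooooooooo
145 ....o..............w..wwwwwwwww.ooooooo.wwwwwwwwwwwwwoooooooooooooooooooooo
149 ....................ww.wwww.oooooo...oooooo.wwwwwwwww..oo..oooooooooooooooo
153 ..................o.w.ww.wo.oowwwwwwwwwww.ooowwwwww.........o.ooooooooooooo
157 ..................oww..w.....w.w.wwww.w..ww....www#..o..o...o.ooooooooooooo
161 .....o............owwww....wwwwwwwwwwwwwwwww..o.w.#w#o.......oooooooooooooo
165 ...o................w.w...wwwwwwwwwww.ww.wwww.......wo........ooooooooooooo
169 o.................o..ww...wwwwww.wwwwwww
[... 935 characters left out ...]
ooooo.www########################wwwwooooooooooooooooooooooo
221 ooooooooooooooooooooww.##########################wwwooooooooooooooooooooooo
225 ooooooooooooooooooo...o##########......##########oooooooooooooooooooooooooo
229 ooooooooooooooooo......##########......##########.o...ooooooooooooooooooooo
233 oooooooooooooo........###########......#.###########........ooooooooooooooo
237 oooooooooooo..........#########.#......##w.#########.........oooooooooooooo
241 ooooooooooo..........##########.#......###.#########..........ooooooooooooo
245 oooooooooo...........#########.##......##.###########..........oooooooooooo
249 oooooooooo..........##########............o.##########..........ooooooooooo
```

The ring has opened to about 20 mm radius. Reading 32 mm rather than 40 mm at the handles is odd, so I'll check the finger height against the handles with the scene camera before lifting.

```bash
python3 - <<'E'
from h import *
s=snap("scene","s2.png");p,M,o=tool()
a=np.array([.514,-.190]);
for z in(.126,.172,.19,.202,.226,.26,.28): print(z,proj(s,[*a,z]).round(1))
v=cv2.cvtColor(s["image"],cv2.COLOR_BGR2HSV)
for r in range(108,186): print(r," ".join("%2d%s"%(v[r,x,2]//10,"w" if v[r,x,1]>90 else " ") for x in range(200,246)))
E
```

```text
0.126 [219.9 154.7]
0.172 [219.1 142.8]
0.19 [218.7 137.9]
0.202 [218.5 134.7]
0.226 [218.  128.1]
0.26 [217.4 118.5]
0.28 [216.9 112.8]
108  9   7   4   3   3   3   5   6   6   5   5   5   5   3   3   3   3   3   3   3   3   3   3   3   3   3   4   4   4   6   8   4   5   5   6   4   3   3   4   4   6   8   8   8  12  17 
109 10  10   9   7   5   5   7   9   8   7   6   4   4   3   3   3   3   3   3   4   4   3   3   3   3   3   4   5   5   5   5   5   5   4   3   4   3   4   4   6   8   8   7   7  12  17 
110 10  10  10  10  10  10   9  10  10   8   8   7   5   3   3   3   3   3   3   5w  7w  6w  4   3   3   3   3   3   4   5   5   4   3   3   4   4   5   6   8   8   8   7   5   6  12  17 
111 10  10  10  10  10   9   6   6w  7   8   8   8   7   4   3   3   3   3   4   6w  8w  6w  5w  3   3   3   4   3   3   4   4   3   4   3   4   6   8   8   8   8   8   7   6   7  12  17 
112 10  10  11  12   8w 10w 10w 10w  9w  8   8   8   7   4   3   3   3   3   6w  7w  6   5   5   4   3   4   6   6   4   3   3   4   4   4   6   8   8   8   8   8   8   8   8   8  12  17 
113  9   6   7w 10w 10w
[... 12999 characters left out ...]
w 10w  9w  8w  6   7   7   7   7   6   6   6w  6w  5   5   5   4   5   5   5   5   6   6w  6w  7w  7w  6w  6w  5w  5   6   9  15  19  19 
183 19  19  19  17  11   8   5   5   5   5   5   5   6w  8w  9w  9w  9w  9w  9w  8w  6w  6w  5w  5   5   5   5   5   5   5   5   6w  6w  6w  7w  6w  7w  6w  5   5   6   9  14  19  19  19 
184 19  19  19  19  17  11   5   5   5   5   5   5   5   5   6w  8w  9w  9w  9w  8w  6   5w  5   5   5   5   5   5   6w  5w  6w  6w  6w  6w  6w  6w  6w  5   5   8  12  12  15  19  19  19 
185 19  19  17  11  10w  8w  5   5   5   5   5   5   5   5   5   5   7w  9w  9w  7w  5   5   5   5   5   5   5   5   6w  6w  6w  6w  6w  6w  6w  5   5   6   9  11  12  12  12  15  19  19
```

The scene view puts the fingertips near z ≈ 0.195 against handle tops at 0.226, so the pads hold only the top of the handles. I'll reopen, go about 11 mm lower, and grip again while rising with the squeeze.

Emit:
move_arm(deltas=[[0,0,0,0,0,0],[0,0,0,0,0,0],[0,0,0,0,0,0],[0,0,0,0,0,0],[0,0,0.6,0,0,0],[0,0,0.6,0,0,0],[0,0,0,0,0,0]], grip=1)

```text
t: 22.3
position: [0.5119, -0.1904, 0.1588]
eef_rot: [-3.125, -0.307, 0.008]
contact_force: [-0.4, -0.1, -0.9]
grip_width: 0.992
gripper_force: 0.0
```

Emit:
move_arm(deltas=[[0,0,0,0,0,0],[0,0,0,0,0,0],[0,0,0,0,0,0],[0,0,-0.1,0,0,0],[0,0,-0.1,0,0,0],[0,0,-0.1,0,0,0],[0,0,0,0,0,0],[0,0,0,0,0,0]], grip=0)

```text
t: 23.3
position: [0.5139, -0.1908, 0.1653]
eef_rot: [3.125, 0.307, 0.002]
contact_force: [2.4, 0.8, 6.0]
grip_width: 0.366
gripper_force: 30.1
```

```bash
python3 - <<'E'
from h import *
c=snap("wrist","w8.png");p,M,o=tool();print(p,o["contact_force"],o["t"])
k0=proj(c,p+M@[.026,0,0]+[0,0,.049-p[2]]);print(k0)
f=312.6/(c["origin"][2]-.049)
for r,sg in((.0205,1),(.0255,-1)):
    k,R_,n,e=circ(c["image"],k0,(r-.004)*f,(r+.004)*f,sg,np.deg2rad(np.arange(-180,45,5)))
    print(k,R_/f,n,e,(M.T@(ray(c,k,.049)-p)).round(4))
E
```

```text
[ 0.51393996 -0.19084557  0.16527234] [1.71518119 1.08964564 7.18766229] 23.35
[252.40183589 163.70080709]
[251.76493368 168.7408184 ] 0.02100624395182532 43 0.42906088893095495 [ 0.0206 -0.0008  0.1163]
[251.66955435 168.72794622] 0.026054058656245275 38 0.2917114587176943 [ 0.0206 -0.0009  0.1163]
```

Emit:
move_arm(deltas=[[0,0,-0.6,0,0,0],[0,0,-0.6,0,0,0],[0,0,-0.8,0,0,0],[0,0,0,0,0,0]])

```text
t: 23.85
position: [0.5131, -0.191, 0.1842]
eef_rot: [3.126, 0.307, -0.002]
contact_force: [0.3, 0.5, -2.4]
grip_width: 0.363
gripper_force: 29.9
```

Emit:
move_arm(deltas=[[0,0,-1.5,0,0,0],[0,0,-1.5,0,0,0],[0,0,-1.5,0,0,0],[0,0,-1.5,0,0,0],[0,0,-0.5,0,0,0],[0,0,0,0,0,0],[0,0,0,0,0,0]])

```text
t: 24.72
position: [0.5128, -0.1906, 0.2477]
eef_rot: [-3.126, -0.307, 0.005]
contact_force: [1.0, 0.0, -2.4]
grip_width: 0.357
gripper_force: 29.9
```

```bash
cat >> h.py <<'E'
def ringfit(c,p,M,off=(.0206,-.0009),dz=.1163,lo=-180,hi=45):
    P=p+M@[off[0],off[1],dz];k0=proj(c,P);f=312.6/(c["R"].T@(P-c["origin"]))[2];out=[]
    for r,sg in((.0205,1),(.0255,-1)):
        k,R_,n,e=circ(c["image"],k0,(r-.004)*f,(r+.004)*f,sg,np.deg2rad(np.arange(lo,hi,5)))
        out.append((k.round(1),round(R_/f*1000,2),n,round(e,2),(M.T@(ray(c,k,P[2])-p)).round(4)))
    return out
E
python3 - <<'E'
from h import *
c=snap("wrist","w9.png");p,M,o=tool();print(p,o["contact_force"],o["t"],o["grip_width"])
for sgn in(1,): print(ringfit(c,p,M))
g=cv2.cvtColor(c["image"],cv2.COLOR_BGR2GRAY).astype(int);h=cv2.cvtColor(c["image"],cv2.COLOR_BGR2HSV)
for r in range(125,215,4): print(r,"".join("%x"%(g[r,x]//16) for x in range(200,305,2)))
print(delta([.517-.026*.972-.012,.216-.026*.234-.003,.23],.235))
E
```

```text
[ 0.51273296 -0.19062677  0.24768034] [ 0.79394382  1.04911327 -1.49306305] 24.775 0.35953201515093725
[(array([251.4, 169.4]), np.float64(22.16), 41, np.float64(0.16), array([ 0.02  , -0.0012,  0.1163])), (array([251.6, 168.3]), np.float64(26.72), 45, np.float64(0.22), array([ 0.0212, -0.001 ,  0.1163]))]
125 6666667aaaaa34444444444444444444434444444aaaaaaaaaaaa
129 66666666679a34434433433433333333333434444aaaaaaaaaaaa
133 66666666665734444444444444444444444444344aaaaaaaaaaaa
137 66666666665622444434333323344444444444334aaaaaaaaaaaa
141 66666666665633333334444443433224444444343766577aaaaaa
145 666666666566332332225aaaaaaaaaa8344444223566665aaaaaa
149 666666666566333227aaaa632222249aaaa33322366666aaaaaaa
153 6666666655663323666323332322222238aaa1233666665aaaaaa
157 66666665656643467322332222232332222667332566667aaaaaa
161 6666666556664466333222322233333332446562255666aaaaaaa
165 56666556666646653222322222222222224426632655665aaaaaa
169 6676667766675564332232322222222232444663275557aaaaaaa
173 7777777777777566322222332222232224444a94276577aaaaaaa
177 7777777777777266423122222212222222135a63266576baaaaaa
181 7777777777777236552222221122222212465533266777aaaaaaa
185 a777777777777333463222222222212222564222276566aaaaaaa
189 aaaaaa77777774443661212221222212236633343a9a9aaaaaaaa
193 aaaaaaaa777752222342222221222221226222223a9a999aaaaaa
197 aaaaaaaaaab632222541221122223221215522224a999a9aaa9aa
201 aaaaaaaaaaa923322222222232222222222222221aa99999a9a99
205 aaaaaaaaaaa622332222223333333332222222221a99aa9a9a99a
209 aaaaaaaaa66662222322225555555542222222249aa999a9a99aa
213 aaaaaaa8666667742222222222222232222229989aa9a99aaaaaa
(array([  4.5 , -39.64,   1.79]), array([-0.001,  0.003, -0.039]))
```

Emit:
move_arm(deltas=[[0,0,-1,0,0,0],[0.7,-4.4,-0.5,0,0,0],[0.7,-4.4,0,0,0,0],[0.7,-4.4,0,0,0,0],[0.7,-4.4,0,0,0,0],[0.7,-4.4,0,0,0,0],[0.7,-4.4,0,0,0,0],[0.7,-4.4,0,0,0,0],[0.7,-4.4,0,0,0,0],[0.66,-4.4,0,0,0,-0.04],[0,0,1.5,0,0,0],[0,0,1.5,0,0,0],[0,0,0,0,0,0],[0,0,0,0,0,0]])

```text
t: 26.52
position: [0.4975, 0.2088, 0.2335]
eef_rot: [3.12, 0.367, -0.003]
contact_force: [0.5, -0.8, -2.6]
grip_width: 0.362
gripper_force: 29.9
```

```bash
python3 - <<'E'
from h import *
c=snap("wrist","w10.png");p,M,o=tool();print(p,M.round(3)[:,0],o["contact_force"],o["t"],o["grip_width"])
print(ringfit(c,p,M))
print("stub pred",proj(c,[.517,.216,.081]),proj(c,[.517,.216,.05]))
g=cv2.cvtColor(c["image"],cv2.COLOR_BGR2GRAY).astype(int)
for r in range(125,210,3): print(r,"".join("%x"%(g[r,x]//16) for x in range(200,305,2)))
E
```

```text
[0.49771398 0.20901234 0.23392381] [ 0.973  0.232 -0.001] [-0.10557495 -0.48501861 -2.35921471] 26.575 0.36019245753933427
[(array([250.8, 167.7]), np.float64(20.73), 26, np.float64(0.28), array([ 0.0215, -0.0016,  0.1163])), (array([251.5, 169.6]), np.float64(27.07), 43, np.float64(0.3), array([ 0.0195, -0.0009,  0.1163]))]
stub pred [250.31507258 162.4600924 ] [250.47599444 158.12049852]
125 54677777777777777777777777777777777777777787887787455
128 54677777777777777777777777777777777777777788877776555
131 55677777777777777777777777777777777777777778877775555
134 55677777777777777777777758554457777777777777777775555
137 55677777777777777778555455444457777777777777777774555
140 33544544544444444444533333333344777777777777777774555
143 33454554454444444452333266643333577777777788777774555
146 4345444444454444442257676b666676347777775455444443555
149 33454444444444444366666665455566665575544455444444555
152 43455445444444445666564545445466666634444455444444555
155 33454444444444466656544466666665426665444455444444555
158 33444444444444666365445666666555533666434454444445554
161 3344444
[... 274 characters left out ...]
5555
176 33344444444445664444433466543245444766a43454444445556
179 33355544444444666555454444554444444566734455554445556
182 33345555555555566545554433555555574666434555555535558
185 3334555555555555665554333355555555664443444555553555a
188 3334555555454333456554334355555554564436344455553555b
191 3334555555555222346554433345555555652223344455553555b
194 4554555555554222354543333334444447672222344445543555b
197 4554555555553222254545554444444447562222567767874565b
200 4997777567662222224444546544444446422223267778878954a
203 999a7555488722222222477764445454222222222764544999a4a
206 5aaa555558882232222222333333333322222222265555489993a
209 aaaaaaaaa7786232222222555555555222222223665a9aa77779a
```

```bash
python3 - <<'E'
from h import *
im=cv2.imread("pics/w10.png");c=snap("wrist");p,M,o=tool()
for name,z,r in(("stub18",.072,.018),("nose",.081,.0125),("collar",.05,.0245)):
  k0=proj(c,[.517,.216,z]);f=312.6/(c["origin"][2]-z)
  for sg in(-1,1):
    try:
      k,R_,n,e=circ(c["image"],k0,(r-.0035)*f,(r+.0035)*f,sg,np.deg2rad(np.arange(0,360,5)));print(name,sg,k.round(1),(R_/f*1000).round(1),n,e.round(2),ray(c,k,z)[:2].round(4))
    except Exception as ex: print(name,sg,"x")
for z in (.1163,): 
  for w in ringfit(c,p,M,lo=-200,hi=60): print("ring",w[1:4],(p+M@w[4]).round(4))
E
```

```text
stub18 -1 [250.4 159.6] 19.6 55 0.32 [0.519  0.2166]
stub18 1 [250.6 162.7] 19.9 41 0.56 [0.5155 0.2155]
nose -1 [251.9 165. ] 13.2 47 0.37 [0.5148 0.2138]
nose 1 [250.6 162.1] 14.5 27 0.47 [0.5177 0.216 ]
collar -1 [250.8 158.8] 21.5 55 0.32 [0.5165 0.2157]
collar 1 [250.7 158.4] 25.0 42 0.27 [0.517  0.2159]
ring (np.float64(20.84), 33, np.float64(0.38)) [0.5182 0.216  0.1179]
ring (np.float64(27.24), 44, np.float64(0.24)) [0.5165 0.2144 0.1179]
```

```bash
python3 - <<'E'
from h import *
s=snap("scene","s3.png")
for z in(.05,.081,.11,.118,.126,.134): print(z,proj(s,[.517,.2155,z]).round(1),[proj(s,np.array([.517,.2155,z])+d).round(1).tolist() for d in([.0255,0,0],[0,.0255,0],[-.0255,0,0],[0,-.0255,0])] if z==.118 else "")
g=cv2.cvtColor(s["image"],cv2.COLOR_BGR2GRAY).astype(int)
u,v=proj(s,[.517,.2155,.118]).astype(int)
for r in range(v-18,v+26): print(r,"".join("%x"%(g[r,x]//16) for x in range(u-22,u+24)))
print(u)
E
```

```text
0.05 [303.9 246.4] 
0.081 [304.5 238.6] 
0.11 [305.1 231.1] 
0.118 [305.3 229. ] [[298.1, 233.3], [311.8, 234.4], [312.4, 224.8], [298.9, 223.7]]
0.126 [305.4 226.9] 
0.134 [305.6 224.7] 
211 bbbbbbbbbbbbbbbbbbb94336abbbbbb933337bbbbbbbbc
212 bbbbbbbbbbbbbbbbbbb94337bbbbbbb9533359bbbbbbbc
213 bbbbbbbbbbbbbbbbbbb94337bbabbbba533337bbbbbccc
214 bbbbbbbbbbbbbbbbbbb93337bbbbbbbb9333369bbbcccc
215 bbbbbbbbbbbbbbbbbbb93338bbbbbbbba633359bbbcccc
216 bbbbbbbbbbbbbbbbbaa93338bbbbbbbba733348bbccccc
217 bbbbbccbbbbbaaaabba73338bbbbbbbbb933359bcccccc
218 bbbbbcccbbbabbbbbbb83336abbbbbbbba53349ccccccc
219 bbbbccccbbbbbbbbbba754468abbbbbbba53359ccccccc
220 bbcccccccbbbbbbbbb9556769bbbbbbbba6336bccccccc
221 bbccccccbbbbbbbbbba75667abbbbbbbb94336accbcccc
222 bbbbbcccbbbbbbbbb966668abbbbbbbbb94336abbbbbba
223 ccbbabcccbbbbbba965568abbbbbbbbbb943359aaaab96
224 bbbbabbbbbbbbba76789bbbbbbbbbbbbb94336abbbbb96
225 cbaabcbbbbbbba7669bbbbbbbbbbbbbba83336abbbba77
226 ccbabbbbbbbbb9679bbbbbbbbabbbbba865436accca777
227 cccccbbbbbbbba79bbbbbbba778abba9655446acca7777
228 cccbbbbbbbbbb96899abbba776778aa7655557bca
[... 635 characters left out ...]
467544445555444443333345555667888
242 775554569cc95675444455555444443444455555555678
243 887755558bcdb753444455555555434554555555555567
244 cb8877557acddc95445555555555434555555555555555
245 cddb87778bcdcdcc955555555555433455555555555555
246 ddddbab8acddddddcc9655555554433445555555555555
247 ddccddccccdddcccccdb85555554333444555555555555
248 ddcddcdcdcddcdcdccdccb655543333444444445555555
249 ccdcccddcddccdddcddccb655433333444444444455555
250 cddcccdcddcdccccdccdb8544333333444444444444555
251 ddccddddccccccdcdcdc95543333334444444444444555
252 ddcdcdcddccdcdccccca55543333334444444444444555
253 ddcccccddccddcccdcb655543333344444444444444444
254 dcccdcddcdccccdccc9555554334444444444444444444
305
```

Emit:
move_arm(deltas=[[0,0,1,0,0,0],[0,0,1,0,0,0],[0,0,0.4,0,0,0],[0,0,0,0,0,0],[0,0,0,0,0,0]])

```text
t: 27.3
position: [0.4974, 0.2099, 0.2096]
eef_rot: [3.12, 0.37, -0.002]
contact_force: [-0.1, 0.1, -2.4]
grip_width: 0.362
gripper_force: 29.9
```

```bash
python3 - <<'E'
from h import *
c=snap("wrist","w11.png");p,M,o=tool();print(p,o["contact_force"],o["t"])
for name,z,r,sg in(("nose",.081,.0125,-1),("stub18",.072,.018,-1),("collar",.05,.0245,1)):
  k0=proj(c,[.517,.216,z]);f=312.6/(c["origin"][2]-z)
  k,R_,n,e=circ(c["image"],k0,(r-.0035)*f,(r+.0035)*f,sg,np.deg2rad(np.arange(0,360,5)));print(name,sg,k.round(1),(R_/f*1000).round(1),n,e.round(2),ray(c,k,z)[:2].round(4))
for w in ringfit(c,p,M,lo=-200,hi=60): print("ring",w[0:4],(p+M@w[4]).round(4))
g=cv2.cvtColor(c["image"],cv2.COLOR_BGR2GRAY).astype(int)
for r in range(130,206,2): print(r,"".join("%x"%(g[r,x]//16) for x in range(206,298,1)))
E
```

```text
[0.49747344 0.20994295 0.20978915] [-0.27488572 -0.32956721 -2.43822962] 27.35
nose -1 [251.3 166.4] 15.8 61 0.08 [0.5171 0.216 ]
stub18 -1 [251.6 166. ] 17.2 72 0.4 [0.516  0.2155]
collar 1 [251.2 161.7] 25.0 44 0.37 [0.5169 0.2162]
ring (array([251.3, 168.8]), np.float64(21.47), 37, np.float64(0.2)) [0.517  0.216  0.0935]
ring (array([251.9, 170.3]), np.float64(27.75), 43, np.float64(0.36)) [0.5157 0.2149 0.0935]
130 77777777777777778777777777777777777777777777777777777777777777777777777777777777888788888777
132 77777777777777777777777777777777777777777777777777777777777777777777777777777777888888777777
134 77777777777777777777777777777777777777777777777777777777777777777777777777777777788888777777
136 77777777777777777777777777777777777777777785885555578545777777777777777777777777777777777777
138 77777777777777777777777777777777777775886544444444444444557777777777777777777777777777777777
140 77777777777788875578788657786555754564445434333334445444477777777777777777777777777777777777
142 55558445554444454444444444444444445543232232222333333334545577777777777777777777777777777777
14
[... 2304 characters left out ...]
354343344555555555555
192 55555555555555555553222221355555444444333344345555555555545546654222222224444344455555555555
194 55555555555555555542222222355444444444434333333444445555555556654322222223333444445555555555
196 55555555555555555532222222334455555544434343334444444444444446655322222222434344444555555555
198 55555555555555554322222221235545555543333333434444444444444445554322222222233344445555555555
200 55555555555555554222222222222234454444433333333333444444444443432222222222256444545555555555
202 45555555555555554322223222222222235555445554444444444444443222222222222222256633467775447766
204 55555555445575444222222322222222222234434433443444443433321222222222222222256677777777788776
```

Ring's inner edge fits at (251.3,168.8), concentric with the stub to about 1 mm. Descending in steps, watching the force.

Emit:
move_arm(deltas=[[0,0,0.5,0,0,0],[0,0,0.5,0,0,0],[0,0,0.5,0,0,0],[0,0,0.3,0,0,0],[0,0,0,0,0,0]])

```text
t: 27.98
position: [0.497, 0.2098, 0.1909]
eef_rot: [3.119, 0.37, -0.004]
contact_force: [-0.0, -0.8, -2.7]
grip_width: 0.357
gripper_force: 29.9
```

```bash
python3 - <<'E'
from h import *
c=snap("wrist","w12.png");p,M,o=tool();print(p,o["contact_force"],o["ft_torque"],o["t"])
for w in ringfit(c,p,M,lo=-200,hi=60): print("ring",w[0:4],(p+M@w[4]).round(4))
k0=proj(c,[.517,.216,.081]);f=312.6/(c["origin"][2]-.081)
k,R_,n,e=circ(c["image"],k0,.0125*f,.019*f,-1,np.deg2rad(np.arange(0,360,5)));print(k.round(1),R_/f,n,e,ray(c,k,.081)[:2].round(4),ray(c,k,.072)[:2].round(4))
g=cv2.cvtColor(c["image"],cv2.COLOR_BGR2GRAY).astype(int)
for r in range(144,190,4): print(r,"".join("%x"%(g[r,x]//16) for x in range(216,288,1)))
E
```

```text
[0.49720058 0.20981546 0.19123841] [-0.10105327  0.5714275  -3.46332027] [ 0.05430882 -0.05792198  0.01312942] 28.025
ring (array([251.4, 169.1]), np.float64(21.52), 48, np.float64(0.24)) [0.5161 0.2156 0.0749]
ring (array([251.5, 169.7]), np.float64(27.04), 39, np.float64(0.26)) [0.5156 0.2153 0.0749]
[251.2 167.9] 0.017024486730368087 72 0.1848657316103329 [0.5185 0.2163] [0.5168 0.2159]
144 444444444444445444444454332668aa66ab766665543234544577777777777777777777
148 455454544544444444544566666766666545456666666666665447777777777777777777
152 444445445454544456666665433344566655566665433334666666666777777787777854
156 444444454454466666653225666665556655666555666566432366666853344444444444
160 444444454545666663225566566555666666666665555566646333366666544444544444
164 444444444467766322366666556666566666666666666556566642334776656634444444
168 544444444466664322566666665666666666666666655665656563233666666667444444
172 5444444445666652224665566666666666666666666655664556422226666b7667544445
176 544544444456666543224666666665666666666666665654665323346665a76667744444
180 454444544444666665443225666656666666666666665655323444666666667777444444
184 444444444444444666665444333344566666666654333444545666665367777777844444
188 444444444533333354565333334344444444445555444444444666654443357667544455
```

Emit:
move_arm(deltas=[[0.07,0,0.3,0,0,0],[0,0,0.4,0,0,0],[0,0,0.4,0,0,0],[0,0,0,0,0,0]])

```text
t: 28.52
position: [0.4976, 0.2099, 0.1797]
eef_rot: [3.119, 0.369, -0.005]
contact_force: [-0.8, -0.9, -1.9]
grip_width: 0.364
gripper_force: 29.9
```

Emit:
move_arm(deltas=[[0,0,0.3,0,0,0],[0,0,0.2,0,0,0],[0,0,0,0,0,0]])

```text
t: 28.9
position: [0.4978, 0.2099, 0.1751]
eef_rot: [3.119, 0.369, -0.004]
contact_force: [0.6, 1.1, -2.6]
grip_width: 0.357
gripper_force: 29.9
```

```bash
python3 - <<'E'
from h import *
c=snap("wrist","w13.png");p,M,o=tool();print(p,o["contact_force"],o["ft_torque"],o["t"])
for w in ringfit(c,p,M,lo=-200,hi=60): print("ring",w[0:4],(p+M@w[4]).round(4))
k0=proj(c,[.517,.216,.078]);f=312.6/(c["origin"][2]-.072)
k,R_,n,e=circ(c["image"],k0,.0125*f,.019*f,-1,np.deg2rad(np.arange(0,360,5)));print(k.round(1),R_/f,n,e,ray(c,k,.081)[:2].round(4),ray(c,k,.072)[:2].round(4))
g=cv2.cvtColor(c["image"],cv2.COLOR_BGR2GRAY).astype(int)
for r in range(144,190,4): print(r,"".join("%x"%(g[r,x]//16) for x in range(216,288,1)))
E
```

```text
[0.49785733 0.20996459 0.17527642] [ 0.06813354 -0.15417581 -2.31866239] [-0.00472091  0.00924917  0.04201303] 28.95
ring (array([251.4, 169.6]), np.float64(21.83), 50, np.float64(0.19)) [0.5164 0.2156 0.0589]
ring (array([251.4, 169.6]), np.float64(26.9), 38, np.float64(0.3)) [0.5165 0.2157 0.0589]
[251.1 171.5] 0.01744828057076317 72 0.20608526002001565 [0.5188 0.2164] [0.517 0.216]
144 876555785456554444554444443778aaabb7666655554444445555777777777777777777
148 545544445454455554545666666776666477456666676666665435577777777777787777
152 545554445455445456666665432333333333333333333344666666646877777777777778
156 544554445454567666653223334466555555555556654332333356666587555578886555
160 554444444445666663223465566565666666666665556555643333366668534444454444
164 444444445466767322255665665456666666666666655665664632334666654444444444
168 444444454566664323666666666666666666666666666664656564322666666777775444
172 445444444566775225666666666666666666666666666566665656323666aa7667778544
176 444544444456666533666666656666666666666666666666565564226666676677777854
180 444445544444666665246666566656666666666666665654565634566666667777776444
184 444444444444444666666346666666666666666666665555533666665443777777777544
188 444454444533333356555444333456666556665456543344444666654444367677774454
```

Emit:
move_arm(deltas=[[0,0,0.2,0,0,0],[0,0,0.2,0,0,0],[0,0,0,0,0,0],[0,0,0,0,0,0]])

```text
t: 29.45
position: [0.4979, 0.21, 0.1714]
eef_rot: [3.119, 0.369, -0.003]
contact_force: [0.7, 0.3, -2.5]
grip_width: 0.363
gripper_force: 29.9
```

Emit:
move_arm(deltas=[[0,0,0.2,0,0,0],[0,0,0,0,0,0],[0,0,0,0,0,0]])

```text
t: 29.82
position: [0.4979, 0.21, 0.1693]
eef_rot: [3.12, 0.369, -0.003]
contact_force: [0.1, 0.5, -1.3]
grip_width: 0.364
gripper_force: 29.9
```

Emit:
move_arm(deltas=[[0,0,0.15,0,0,0],[0,0,0,0,0,0],[0,0,0,0,0,0]])

```text
t: 30.2
position: [0.4979, 0.21, 0.1679]
eef_rot: [3.119, 0.369, -0.003]
contact_force: [-1.3, 1.4, -2.5]
grip_width: 0.36
gripper_force: 29.9
```

Emit:
move_arm(deltas=[[0,0,0.15,0,0,0],[0,0,0,0,0,0],[0,0,0,0,0,0]])

```text
t: 30.58
position: [0.4982, 0.2101, 0.167]
eef_rot: [3.12, 0.37, -0.001]
contact_force: [-0.9, 0.2, 0.4]
grip_width: 0.362
gripper_force: 30.0
```

Emit:
move_arm(deltas=[[0,0,0.15,0,0,0],[0,0,0,0,0,0],[0,0,0,0,0,0]])

```text
t: 30.95
position: [0.4986, 0.2102, 0.1666]
eef_rot: [-3.12, -0.37, -0.002]
contact_force: [-0.5, -0.4, 5.5]
grip_width: 0.363
gripper_force: 30.1
```

Emit:
move_arm(deltas=[[0,0,0.15,0,0,0],[0,0,0,0,0,0],[0,0,0,0,0,0]])

```text
t: 31.32
position: [0.499, 0.2103, 0.166]
eef_rot: [-3.119, -0.369, -0.004]
contact_force: [-0.4, -0.4, 7.6]
grip_width: 0.359
gripper_force: 30.1
```

Contact at reading 0.1675, which matches the ring lying on the collar (ring mid 52 mm). I'll back off to about 1 mm above it.

Emit:
move_arm(deltas=[[0,0,-0.3,0,0,0],[0,0,-0.2,0,0,0],[0,0,0,0,0,0],[0,0,0,0,0,0],[0,0,0,0,0,0]])

```text
t: 31.95
position: [0.4977, 0.2099, 0.1678]
eef_rot: [3.119, 0.369, -0.005]
contact_force: [0.2, 0.8, -2.4]
grip_width: 0.36
gripper_force: 29.9
```

```bash
python3 - <<'E'
from h import *
c=snap("wrist","w14.png");p,M,o=tool();print(p,o["contact_force"],o["ft_torque"],o["t"],o["gripper_force"])
for w in ringfit(c,p,M,lo=-200,hi=60): print("ring",w[0:4],(p+M@w[4]).round(4))
k0=proj(c,[.517,.216,.078]);f=312.6/(c["origin"][2]-.072)
k,R_,n,e=circ(c["image"],k0,.0125*f,.0195*f,-1,np.deg2rad(np.arange(0,360,5)));print(k.round(1),R_/f,n,e,ray(c,k,.072)[:2].round(4))
s=snap("scene","s4.png");t=snap("top","t5.png")
g=cv2.cvtColor(s["image"],cv2.COLOR_BGR2GRAY).astype(int)
u,v=proj(s,[.517,.2155,.06]).astype(int)
for r in range(v-14,v+14): print(r,"".join("%x"%(g[r,x]//16) for x in range(u-20,u+22)))
print(proj(s,[.517,.216,.052]))
# cover & bystanders: top-view change
a=cv2.imread("pics/t3.png");d=cv2.absdiff(a,t["image"]).max(2)>40
E
```

```text
[0.49768487 0.20990171 0.16789389] [ 0.39393478 -0.74930143 -2.70363975] [-0.01693788  0.02519277  0.04730796] 32.0 29.91575449705124
ring (array([251.4, 169.8]), np.float64(22.25), 47, np.float64(0.22)) [0.516  0.2155 0.0515]
ring (array([251.3, 169.3]), np.float64(26.96), 41, np.float64(0.3)) [0.5165 0.2157 0.0515]
[251.1 173. ] 0.01738597067260248 68 0.20653595628680477 [0.5169 0.216 ]
229 baabbbbbbbbbbb867633346677665333348aba7777
230 cbaabbbcbbbbb8445633356777676433337ba87777
231 ccbbbbbcbbbb854444333556667644333346678877
232 cccbbbcbbba6555444333566654444333357667888
233 cccbbbbcba65555554333566654444433335767888
234 cccccbbba644555554333566644444433334677788
235 ccbccdca644445555534456644444443333577778a
236 bbccddb75454445556666666654444433335777777
237 cccccb754445445676666666665444433335777777
238 ddccb7444544456766666666666544433333577777
239 7bcca6545555467655666666666554433333457777
240 557bdc865554688655566666655543333333576677
241 55559ccb9556766555556666555553333333444566
242 75554569dca7665455566555555554433334444445
243 87755558cddb864455565555555534544345544444
244 b8877557adddc95445555565555445555555544444
245 ddb87878cdddddc965555555555445555555544445
246 dddbab8addddddddc9655555555445644444555555
247 ddddddddddddddddddb86555554345544344445555
248 ddddddddddddddddddddb655544456544444444445
249 ddddddddddddddddddddb655434566444444444444
250 dddddddddddddddddddb8544455655444544444444
251 ddddddddddddddddddca5555666543444544444545
252 dddddddddddddddddcb55555554334444444444444
253 dddddddddddddddddb655554433344444444444454
254 ddddddddddddddddc9555554334444444444444444
255 dddddddddddddddca5555554454444444444444444
256 dddddddddddddddb55555555444444444444444444
[304.08626238 246.04432643]
```

Emit:
move_arm(deltas=[[0.05,0,-0.1,0,0,0],[0,0,0,0,0,0],[0,0,0,0,0,0],[0,0,0,0,0,0]])

```text
t: 32.6
position: [0.4983, 0.2101, 0.1693]
eef_rot: [3.12, 0.369, -0.003]
contact_force: [0.5, -0.2, -2.0]
grip_width: 0.359
gripper_force: 29.9
```

```bash
python3 - <<'E'
from h import *
o=bot.get_obs();print(o["position"],o["contact_force"],o["gripper_force"],o["t"])
print(bot.finish_job())
E
```

```text
[0.49834391 0.21008861 0.16933316] [ 0.48913225 -0.18141949 -2.01402955] 29.91410493850708 32.6
the job is handed in; nothing more can be done
None
```

The job is handed in at 32.6 s of the 67 s allowed: cover levered open, blade back on the bench, and the spread ring held in the squeezed pliers about 1–2 mm above the collar and about 1 mm off the stub axis, by the camera and force readings. `finish_job` returned no verdict.

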